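# Put away the tinned stock

## Task

Put away the tinned goods: slide all the round tins standing on the worktop, upright, single file between the guide rails of the stock lane and pack them up against its end stop without gaps (one may already be standing in the lane). Pull the drawer of the little countertop unit open, lay both flat fish tins flat in it and close it fully. Leave everything else on the worktop where it is.

Things in the scene. Friction and masses are not known exactly. Their poses are not given: they have to be found in the camera images.
- tin1: food tin, an upright closed cylinder 87 mm across and 64 mm tall, 0.4 kg, steel with a paper label; too wide to grip, slides on the worktop when pushed low down; may be absent (None). Origin: centre of its underside, z up along its axis
- tin2: food tin, an upright closed cylinder 87 mm across and 64 mm tall, 0.4 kg, steel with a paper label; too wide to grip, slides on the worktop when pushed low down; may be absent (None). Origin: centre of its underside, z up along its axis
- tin3: food tin, an upright closed cylinder 87 mm across and 64 mm tall, 0.4 kg, steel with a paper label; too wide to grip, slides on the worktop when pushed low down; may be absent (None). Origin: centre of its underside, z up along its axis
- tin4: food tin, an upright closed cylinder 87 mm across and 64 mm tall, 0.4 kg, steel with a paper label; too wide to grip, slides on the worktop when pushed low down; may be absent (None). Origin: centre of its underside, z up along its axis
- flat1: flat rectangular fish tin, bare metal with a ring pull, 104 mm (own x) by 60 mm (own y) by 22 mm tall, 0.16 kg, lying flat on the worktop. Origin: centre of its underside; grip it across the 60 mm
- flat2: flat rectangular fish tin, bare metal with a ring pull, 104 mm (own x) by 60 mm (own y) by 22 mm tall, 0.16 kg, lying flat on the worktop. Origin: centre of its underside; grip it across the 60 mm
- lane: fixed stock lane: two upright steel guide rails 34 mm tall, 4 mm thick, 92 mm apart inside, straight for 305 mm, with a stop plate (46 mm tall) at one end and a flared mouth at the other (flare 41 mm long, 23 mm wider each side); no floor. Origin: on its axis at worktop height where the flare begins; x points out of the mouth: stop face at x -305 mm, flare tips at +41 mm
- lane_stop (a point): middle of the lane's stop face at worktop height; x points along the lane towards the mouth, z up. The deepest tin touching the stop has its centre at x = 43.5 mm, the next one at 130.5 mm, then 217.5 mm and 304.5 mm
- drawer (a joint): the one drawer of the stainless steel countertop unit (fixed; 300 mm deep along its x, 300 mm wide along its y, 115 mm tall; its front faces its own -x, roughly towards the robot). 0 = closed, grows as it is pulled out towards the unit's -x, at most 0.19 m; about 1.2 N of friction, stays where it is left
- drawer_handle (a point): middle of the bar handle (11 mm thick, 140 mm along y, 35 mm off the drawer front, 84 mm above the worktop), to be pinched from above; moves with the drawer, axes as the unit's: x into the unit. The drawer's inside: x 56 to 313 mm, y -131 to 131 mm, floor at z -68 mm, walls to z -12 mm, front panel to z +26 mm. Opened by d, x 56 mm to 50 mm + d is free from above
- glass_jar: bystander: lidded glass jar, 68 mm across, 88 mm tall, origin under its centre
- ramekin: bystander: small white open dish, 72 mm across, 36 mm tall, origin under its centre

How it is judged (in metres and radians):
On the way, in this order (a step that is already met when the one before it is completed fails the run):
1. the drawer is pulled open (value of joint drawer above 0.11 m), for 0.2 s.
2. both flat tins lie flat in the drawer (x of flat1 in the frame of drawer_handle between 0.056 and 0.313 m and y of flat1 in the frame of drawer_handle between -0.13 and 0.13 m and z of flat1 in the frame of drawer_handle between -0.078 and -0.02 m and angle between the z axis of each of flat1, flat2 and the z axis of drawer_handle, either way round below 0.2 rad and x of flat2 in the frame of drawer_handle between 0.056 and 0.313 m and y of flat2 in the frame of drawer_handle between -0.13 and 0.13 m and z of flat2 in the frame of drawer_handle between -0.078 and -0.02 m), for 0.2 s.
At the end, for the whole second after the job is handed in: round tins upright between the rails (8 mm from the lane axis), packed from the stop outwards with no place empty, each within 12 mm of its packed place; both flat tins flat (0.2 rad) in the drawer; drawer closed to 8 mm; all at rest, robot clear (all of step 2 and (x of tin1 in the frame of lane_stop between 0.0315 and 0.0555 m or (x of tin1 in the frame of lane_stop between 0.1185 and 0.1425 m and (x of tin2 in the frame of lane_stop between 0.0315 and 0.0555 m or x of tin3 in the frame of lane_stop between 0.0315 and 0.0555 m or x of tin4 in the frame of lane_stop between 0.0315 and 0.0555 m)) or (x of tin1 in the frame of lane_stop between 0.2055 and 0.2295 m and (x of tin2 in the frame of lane_stop between 0.1185 and 0.1425 m or x of tin3 in the frame of lane_stop between 0.1185 and 0.1425 m or x of tin4 in the frame of lane_stop between 0.1185 and 0.1425 m)) or (x of tin1 in the frame of lane_stop between 0.2925 and 0.3165 m and (x of tin2 in the frame of lane_stop between 0.2055 and 0.2295 m or x of tin3 in the frame of lane_stop between 0.2055 and 0.2295 m or x of tin4 in the frame of lane_stop between 0.2055 and 0.2295 m))) and y of tin1 in the frame of lane_stop between -0.008 and 0.008 m and angle between each of tin1, tin2, tin3, tin4's own z axis and vertical below 0.1 rad and (x of tin2 in the frame of lane_stop between 0.0315 and 0.0555 m or (x of tin2 in the frame of lane_stop between 0.1185 and 0.1425 m and (x of tin1 in the frame of lane_stop between 0.0315 and 0.0555 m or x of tin3 in the frame of lane_stop between 0.0315 and 0.0555 m or x of tin4 in the frame of lane_stop between 0.0315 and 0.0555 m)) or (x of tin2 in the frame of lane_stop between 0.2055 and 0.2295 m and (x of tin1 in the frame of lane_stop between 0.1185 and 0.1425 m or x of tin3 in the frame of lane_stop between 0.1185 and 0.1425 m or x of tin4 in the frame of lane_stop between 0.1185 and 0.1425 m)) or (x of tin2 in the frame of lane_stop between 0.2925 and 0.3165 m and (x of tin1 in the frame of lane_stop between 0.2055 and 0.2295 m or x of tin3 in the frame of lane_stop between 0.2055 and 0.2295 m or x of tin4 in the frame of lane_stop between 0.2055 and 0.2295 m))) and y of tin2 in the frame of lane_stop between -0.008 and 0.008 m and (x of tin3 in the frame of lane_stop between 0.0315 and 0.0555 m or (x of tin3 in the frame of lane_stop between 0.1185 and 0.1425 m and (x of tin1 in the frame of lane_stop between 0.0315 and 0.0555 m or x of tin2 in the frame of lane_stop between 0.0315 and 0.0555 m or x of tin4 in the frame of lane_stop between 0.0315 and 0.0555 m)) or (x of tin3 in the frame of lane_stop between 0.2055 and 0.2295 m and (x of tin1 in the frame of lane_stop between 0.1185 and 0.1425 m or x of tin2 in the frame of lane_stop between 0.1185 and 0.1425 m or x of tin4 in the frame of lane_stop between 0.1185 and 0.1425 m)) or (x of tin3 in the frame of lane_stop between 0.2925 and 0.3165 m and (x of tin1 in the frame of lane_stop between 0.2055 and 0.2295 m or x of tin2 in the frame of lane_stop between 0.2055 and 0.2295 m or x of tin4 in the frame of lane_stop between 0.2055 and 0.2295 m))) and y of tin3 in the frame of lane_stop between -0.008 and 0.008 m and (x of tin4 in the frame of lane_stop between 0.0315 and 0.0555 m or (x of tin4 in the frame of lane_stop between 0.1185 and 0.1425 m and (x of tin1 in the frame of lane_stop between 0.0315 and 0.0555 m or x of tin2 in the frame of lane_stop between 0.0315 and 0.0555 m or x of tin3 in the frame of lane_stop between 0.0315 and 0.0555 m)) or (x of tin4 in the frame of lane_stop between 0.2055 and 0.2295 m and (x of tin1 in the frame of lane_stop between 0.1185 and 0.1425 m or x of tin2 in the frame of lane_stop between 0.1185 and 0.1425 m or x of tin3 in the frame of lane_stop between 0.1185 and 0.1425 m)) or (x of tin4 in the frame of lane_stop between 0.2925 and 0.3165 m and (x of tin1 in the frame of lane_stop between 0.2055 and 0.2295 m or x of tin2 in the frame of lane_stop between 0.2055 and 0.2295 m or x of tin3 in the frame of lane_stop between 0.2055 and 0.2295 m))) and y of tin4 in the frame of lane_stop between -0.008 and 0.008 m and value of joint drawer below 0.008 m and linear speed of each of tin1, tin2, tin3, tin4, flat1, flat2 below 0.02 m/s); the robot touches nothing.
It fails at once if something that is not part of the job (the glass jar, the small white dish) is knocked more than 3 cm out of place (distance of any of glass_jar, ramekin from where it was at the start of the episode above 0.03 m).
Of tin1, tin2, tin3, tin4 only 3 to 4 are there at a start; the rules pass over those that are not, and their reading is None.
At some moment in a run one of tin1, tin2, tin3, tin4, flat1, flat2 may be knocked a few centimetres aside while the robot is not near it.
Once in a run the grip may slacken for a moment while it holds something.
It also fails if it takes over 208 s, if anything falls off the work surface, if the arm or the gripper's body presses on something with over 40 N, if the wrist force passes 120 N, or if a joint passes its speed limit or range.

## Robot

A 6-joint arm with a two-finger parallel gripper is mounted at the origin on the work surface. World frame = base frame: x ahead of the robot, y to its left, z up, the work surface at z = 0. Lengths are in mm, angles in rad, forces in N, time in s.
With the tool pointing down it reaches from about 350 to 975 mm from the base axis. Payload 7.1 kg.
Tool frame: the origin (TCP) lies midway between the tips of the shut fingers; the grasp point (between the pads) lies 19 mm behind it; z points along the fingers, y is the line along which they close (so a half turn about z gives the same grasp; the last joint's range is limited). The gripper opens to 88 mm and grips with 3 to 60 N. Pads are 20 mm wide; open, the fingers measure 115 mm over their backs; the gripper's body (75 mm by 178 mm) begins 61 mm behind the grasp point.
Start: joints at [1.11, 0.423, 1.63, -0, 1.089, -0.019], TCP at [267.197, 564.987, 222.675] pointing down, gripper open.
Joint ranges: [-3, 3], [-0.9, 2.11], [0.09, 2.58], [-1.31, 4.45], [0.11, 2.69], [-2.54, 2.54]. Speed limits (rad/s): [2.39, 2.39, 3.01, 3.14, 3.14, 3.14].

## Interface

Orientations are given as a rotation vector (axis times angle).
In Python, from workcell import ctrl gives the robot as it stands. The module is installed in compiled form; this text tells all that it offers.
- The arm moves only by the tool apply_moves, never from a script. Its argument "targets" is a list of rows, each a list of 3 entries, a list of its own where there are three numbers: the opening, from -1 (shut) to 1 (fully open), then the shift along the tool's x, y, z normalised to -1 to 1, where 1 is 5 cm, then the turn, a rotation vector about the tool's x, y, z normalised to -1 to 1, where 1 is 90 degrees. In form: [[jaw, [x, y, z], [wx, wy, wz]], ...]. A call has 1 to 8 rows; each row shifts and turns the commanded pose from where the row before left it, along the tool's axes as they then stand; what a row does not reach is not made up. A row lasts 1/8 s, in which the tool goes at most 62.5 mm and 10.7 degrees, less where a joint would pass 70% of its speed; a pose out of reach is approached as far as the arm can. A call with a number of a shift or a turn outside -1 to 1 is refused whole. A call with a gripper value outside its range is refused whole. The fingers move at their own pace and stop on an object; the grip force is fixed at half the most. Time passes only in rows, so rows that do not move let the fingers close. It gives the time, the measured TCP pose, the force, the opening and the grip force at its end, in the units of the state.
- ctrl.get_obs(): the state, without advancing time (a new reading comes with each control period).
- ctrl.get_image(name): name is "scene" or "side" or "wrist"; returns a dict with "pixels" (400x640x3 uint8, blue, green, red), "camera_matrix" (3x3 intrinsics, pixels), "view" (4x4, takes a point from world to camera coordinates); the wrist camera has in their place "hand_eye" (4x4, takes a point from camera to tool coordinates, whose origin is the TCP and whose axes are the flange's). Camera axes: x right, y down, z forward; pixel columns grow to the right and rows downward; lengths in mm; the calibration is good to about 2 mm. A picture is of the moment at which its call begins: read the wrist's pose just before it. There is no depth.
- ctrl.close_job(): hands the job in; it is judged then, once.
Trained networks look in the newest picture that a camera, given by its name, has taken for a name from the list of things; names that differ only in an ending like _2 or _b are one class to them, and where a whole thing is asked for, a point or a joint stands for the part that bears it (a point fixed in the world has none). Each returns a list of dicts, best first, with "score" (0 to 1); they miss things now and then, are a little off and sometimes report something else, mostly with a low value. They report only what shows in the picture. A call takes as long as a camera call.
- ctrl.masks_of(label, camera): "region" (400x640 bool, what is visible of it) and "bbox" ([left, top, right, bottom] in pixels, round what is visible of it).
- ctrl.pinpoint(label, camera): "xy" ([column, row] in pixels: a listed point, or the origin of a listed thing).
The state is a dict: "t": time; "qpos": joint angles; "qvel": joint speeds; "joint_torque": joint torques, N m; "ee_pos": TCP position; "orientation": TCP orientation; "ft_force": force on the tool from outside, world axes, zero at the start; "moment": the same for the moment, N m; "width": finger opening in mm; "grasp_force": force on a finger pad.
Only numpy, scipy, OpenCV 4.12 (cv2) and the standard library are available. Lean on these libraries where they do the work, as an engineer would, in place of code of your own. Each camera call takes 0.05 s, during which the arm holds its last target. There are 200 camera calls.

## Working session

There is one attempt and no reset: what is moved stays moved. The work goes in short steps, Python scripts to look and compute and a tool call to move; the robot and the scene stay as the last step left them, time stands still between calls to the robot, and variables do not carry over. Pictures are saved under pics/ and viewed, at most 14 in all, crops included, and the job is handed in when it is done.

Besides the shell and the picture viewer there is one more tool, called after "Call:" by a JSON object that holds its "api" and its "payload". apply_moves: Moves the arm, as the interface text tells. Scaled input: -1 to 1 covers 5 cm each way for a shift and 90 degrees each way for a turn. Its arguments: {"type":"object","properties":{"targets":{"type":"array"}},"required":["targets"]}

```bash
mkdir -p pics; cat > h.py <<'E'
import numpy as np, cv2
from workcell import ctrl
from scipy.spatial.transform import Rotation as R
def snap(n,save=None):
    o=ctrl.get_obs(); im=ctrl.get_image(n); K=np.array(im['camera_matrix'])
    if n=='wrist':
        T=np.eye(4);T[:3,:3]=R.from_rotvec(o['orientation']).as_matrix();T[:3,3]=o['ee_pos']
        V=np.linalg.inv(T@np.array(im['hand_eye']))
    else: V=np.array(im['view'])
    if save: cv2.imwrite('pics/'+save,np.array(im['pixels']))
    return np.array(im['pixels']),K,V
def back(px,z,K,V):
    C=-V[:3,:3].T@V[:3,3]; d=V[:3,:3].T@np.linalg.inv(K)@np.array([px[0],px[1],1.])
    return C+d*(z-C[2])/d[2]
def proj(P,K,V):
    p=K@(V[:3,:3]@np.asarray(P,float)+V[:3,3]); return p[:2]/p[2]
E
python3 - <<'E'
from h import *
print(ctrl.get_obs())
Z={'drawer_handle':84}
for c in ['scene','side','wrist']:
    _,K,V=snap(c,c+'0.png'); print(c,'cam',-V[:3,:3].T@V[:3,3])
    for l in ['tin1','flat1','lane','lane_stop','drawer_handle','glass_jar','ramekin']:
        r=ctrl.pinpoint(l,c)
        print(l,[(round(d['score'],2),np.round(d['xy']).astype(int).tolist(),np.round(back(d['xy'],Z.get(l,0),K,V)[:2]).astype(int).tolist()) for d in r][:6])
E
```

```text
{'t': 0.0, 'qpos': array([ 1.10999664e+00,  4.23833947e-01,  1.63068478e+00,  8.12318647e-06,
        1.08857294e+00, -1.89694802e-02]), 'qvel': array([ 0.0005296 ,  0.00077394,  0.00094428, -0.00184185,  0.00135596,
       -0.00092844]), 'joint_torque': array([-2.82794990e-04, -5.44623435e+01, -2.73669595e+01,  6.43884321e-02,
        2.27230776e-02, -1.45501899e-04]), 'ee_pos': array([266.96067824, 564.51132541, 221.90804351]), 'orientation': array([-6.88319903e-01, -3.06488717e+00,  2.28427168e-03]), 'ft_force': array([-0.26100441, -0.97704851, -0.23273699]), 'moment': array([ 0.01280704,  0.00476758, -0.0433695 ]), 'grasp_force': 0.0, 'width': 87.68329939317998}
scene cam [1150.9121474  -751.93498556 1241.1395165 ]
tin1 [(0.9, [224, 265], [492, -366]), (0.78, [333, 171], [532, 135]), (0.72, [303, 197], [519, -19]), (0.69, [364, 186], [654, 146])]
flat1 [(0.85, [287, 274], [663, -273]), (0.68, [329, 223], [653, -52]), (0.21, [338, 266], [769, -161])]
lane [(0.72, [272, 219], [495, -151])]
lane_stop [(0.82, [205, 289], [503, -456])]
drawer_handle [(0.65, [269, 221], [538, -202]), (0.61, [376, 106], [512, 430]), (0.57, [225, 267], [544, -394])]
glass_jar [(0.68, [243, 305], [627, -425])]
ramekin [(0.62, [336, 266], [763, -164]), (0.57, [289, 275], [670, -275])]
side cam [ 216.99496767 -966.18742535 1054.89345366]
tin1 [(0.93, [311, 194], [659, 163]), (0.82, [323, 320], [494, -353]), (0.75, [286, 236], [502, -11]), (0.57, [281, 208], [528, 128])]
flat1 [(0.73, [362, 280], [657, -268]), (0.72, [336, 234], [665, -60])]
lane [(0.66, [299, 265], [498, -142])]
lane_stop [(0.87, [344, 348], [514, -453])]
drawer_handle [(0.55, [250, 144], [505, 445])]
glass_jar [(0.19, [344, 349], [512, -458])]
ramekin [(0.57, [376, 247], [761, -163])]
wrist cam [208.83943652 593.92427772 385.70441757]
tin1 []
flat1 []
lane []
lane_stop []
drawer_handle []
glass_jar []
ramekin []
```

View pics/scene0.png

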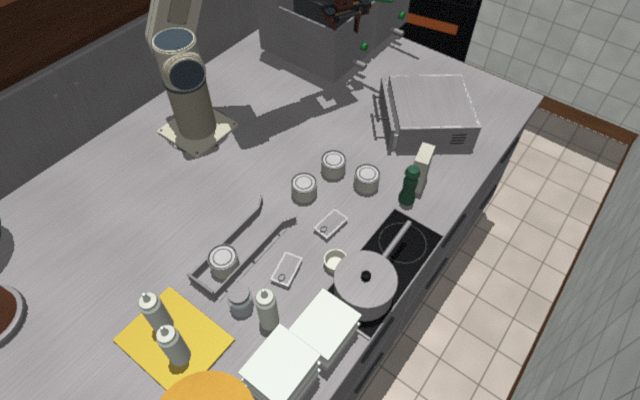

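View pics/side0.png

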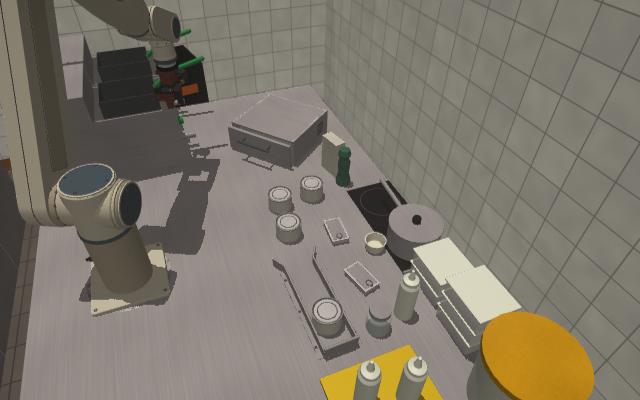

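Four tins (one in the lane at scene 224,265; three near 303–364,165–195), two flat tins (287,270 / 331,223), jar (240,300), ramekin (336,262), and drawer unit front with its handle near (385,115). Next I take a wrist view of the drawer.

Call:
{"api": "apply_moves", "payload": {"targets": [[1, [-0.86, -0.16, -0.26], [0, 0, 0]], [1, [-0.86, -0.16, -0.26], [0, 0, 0]], [1, [-0.86, -0.16, -0.26], [0, 0, 0]], [1, [-0.86, -0.16, -0.26], [0, 0, 0]], [1, [-0.86, -0.16, -0.26], [0, 0, 0]], [1, [-0.86, -0.16, -0.26], [0, 0, 0]], [1, [0, 0, 0], [0, 0, 0]]]}}

```text
t: 2.08
ee_pos: [482.4, 410.0, 301.8]
orientation: [0.693, 3.062, 0.003]
ft_force: [-0.8, -0.1, -0.2]
width: 87.8
grasp_force: 0.0
```

```bash
python3 - <<'E'
from h import *
im,K,V=snap('wrist','wrist1.png'); print(ctrl.get_obs()['ee_pos'],ctrl.get_obs()['t'],K, V)
for l in ['drawer_handle']:
  for d in ctrl.pinpoint(l,'wrist'): print(l,d, back(d['xy'],84,K,V))
E
```

```text
[480.76925753 410.64117499 300.96861627] 2.125 [[305.96883508   0.         316.34028364]
 [  0.         305.96883508 203.2658566 ]
 [  0.           0.           1.        ]] [[ 4.30439074e-01  9.02617233e-01  2.08180678e-03 -5.79557556e+02]
 [ 8.75414513e-01 -4.18026438e-01  2.42700078e-01 -3.00294353e+02]
 [ 2.19935523e-01 -1.02645153e-01 -9.70099138e-01  4.02660207e+02]
 [ 0.00000000e+00  0.00000000e+00  0.00000000e+00  1.00000000e+00]]
drawer_handle {'xy': [338.0, 193.0], 'score': 0.9} [509.82130652 429.29583629  84.        ]
```

View pics/wrist1.png

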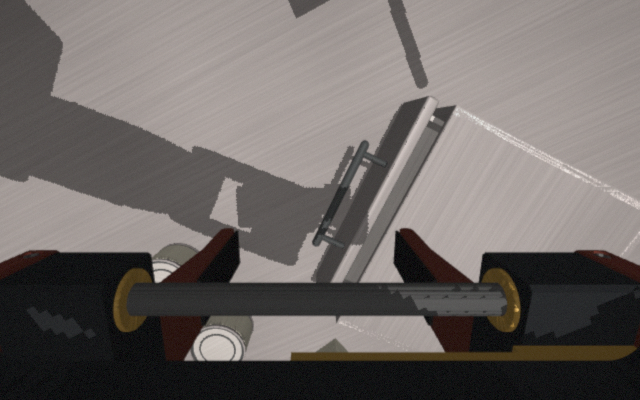

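The handle shows from (364,145) to (317,242); the unit's front edge runs parallel to it.

```bash
cat >> h.py <<'E'
def tool():
    o=ctrl.get_obs(); return np.array(o['ee_pos']),R.from_rotvec(o['orientation'])
def goto(P,ydir=None,nmin=1):
    """print tool-frame shift for target P(world), total; and turn about tool z to bring tool y to direction ydir (deg world)"""
    p,r=tool(); d=r.inv().apply(np.array(P)-p)/50
    if ydir is not None:
        a=r.apply([0,1,0]); cur=np.degrees(np.arctan2(a[1],a[0]))
        t=-(ydir-cur); t=(t+90)%180-90
        print('turn z units',round(t/90,3),'rows',abs(t)/10.7)
    z=r.apply([0,0,1]); print('pos',p.round(1),'zdir',z.round(3))
    print('shift total',d.round(3),'norm',round(np.linalg.norm(d)*50,1))
E
python3 - <<'E'
from h import *
im,K,V=snap('wrist')
a=back((364,145),86,K,V);b=back((317,242),86,K,V);print(a,b,(a+b)/2,np.linalg.norm(a-b))
u=(a-b);u/=np.linalg.norm(u);yaw=np.degrees(np.arctan2(-u[0],u[1]));print(u,'unit x yaw',yaw)
# unit side edge check
c=back((457,107),115,K,V);d=back((640,205),115,K,V);print(np.degrees(np.arctan2(*(d-c)[[1,0]])))
goto([*((a+b)/2)[:2],300],yaw); p,r=tool(); print(r.as_matrix().round(3))
E
```

```text
[465.01259784 483.44866448  86.        ] [553.79757119 378.33588881  86.        ] [509.40508452 430.89227665  86.        ] 137.59166799234563
[-0.64527871  0.76394724  0.        ] unit x yaw 40.186575029653255
38.806070805058994
turn z units 0.272 rows 2.2897954470606368
pos [479.1 411.5 300.2] zdir [-0.001 -0.    -1.   ]
shift total [-0.381  0.61   0.003] norm 36.0
[[-0.904  0.428 -0.001]
 [ 0.428  0.904 -0.   ]
 [ 0.001 -0.001 -1.   ]]
```

Call:
{"api": "apply_moves", "payload": {"targets": [[-0.36, [-0.38, 0.61, 0], [0, 0, 0]], [-0.36, [0, 0, 0], [0, 0, 0.093]], [-0.36, [0, 0, 0], [0, 0, 0.093]], [-0.36, [0, 0, 0.4], [0, 0, 0.093]], [-0.36, [0, 0, 1], [0, 0, 0]], [-0.36, [0, 0, 1], [0, 0, 0]], [-0.36, [0, 0, 1], [0, 0, 0]], [-0.36, [0, 0, 0], [0, 0, 0]]]}}

```text
t: 3.22
ee_pos: [506.3, 429.6, 126.2]
orientation: [-1.334, -2.84, 0.013]
ft_force: [0.4, -0.1, -0.2]
width: 28.2
grasp_force: 0.0
```

```bash
python3 - <<'E'
from h import *
im,K,V=snap('wrist','wrist2.png'); goto([509.5,430.5,68],39.5)
for d in ctrl.pinpoint('drawer_handle','wrist'): print(d, back(d['xy'],84,K,V))
for x in (-.07,0,.07): pass
u=np.array([-.636,.772,0]); c=np.array([509.5,430.5,84]); print([proj(c+u*s,K,V).round() for s in(-70,0,70)])
E
```

```text
turn z units 0.002 rows 0.015266832927375535
pos [508.2 430.8 129.3] zdir [-0.003 -0.003 -1.   ]
shift total [-0.022  0.02   1.226] norm 61.3
{'xy': [320.1, 230.0], 'score': 0.56} [512.09009523 428.16078454  84.        ]
[array([319., 313.]), array([319., 225.]), array([320., 122.])]
```

View pics/wrist2.png

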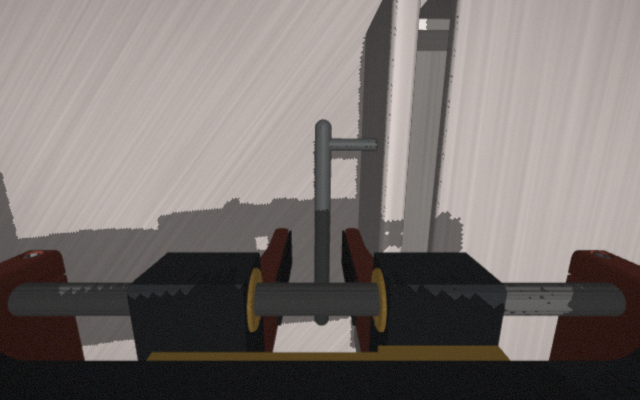

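The bar at (322,125–320) is centred between the fingers.

Call:
{"api": "apply_moves", "payload": {"targets": [[-0.36, [0, 0, 0.4], [0, 0, 0]], [-0.36, [0, 0, 0.4], [0, 0, 0]], [-0.36, [0, 0, 0.4], [0, 0, 0]], [-0.36, [0, 0, 0], [0, 0, 0]], [-1, [0, 0, 0], [0, 0, 0]], [-1, [0, 0, 0], [0, 0, 0]], [-1, [0, 0, 0], [0, 0, 0]], [-1, [0, 0, 0], [0, 0, 0]]]}}

```text
t: 4.32
ee_pos: [510.5, 431.0, 71.3]
orientation: [1.338, 2.842, 0.002]
ft_force: [0.5, -0.6, 1.8]
width: 10.3
grasp_force: 30.0
```

Call:
{"api": "apply_moves", "payload": {"targets": [[-1, [0, -0.2, 0], [0, 0, 0]], [-1, [0, -0.5, 0], [0, 0, 0]], [-1, [0, -0.6, 0], [0, 0, 0]], [-1, [0, -0.6, 0], [0, 0, 0]], [-1, [0, -0.6, 0], [0, 0, 0]], [-1, [0, -0.6, 0], [0, 0, 0]], [-1, [0, -0.4, 0], [0, 0, 0]], [-1, [0, 0, 0], [0, 0, 0]]]}}

```text
t: 5.32
ee_pos: [376.0, 320.1, 71.6]
orientation: [1.338, 2.84, 0.008]
ft_force: [1.7, 3.3, 1.1]
width: 10.2
grasp_force: 30.0
```

Call:
{"api": "apply_moves", "payload": {"targets": [[-1, [0, 0, 0], [0, 0, 0]], [-1, [0, 0, 0], [0, 0, 0]], [-1, [0, 0, 0], [0, 0, 0]]]}}

```text
t: 5.7
ee_pos: [376.0, 320.1, 71.6]
orientation: [1.338, 2.841, 0.004]
ft_force: [1.1, 3.2, 7.4]
width: 9.8
grasp_force: 30.0
```

Call:
{"api": "apply_moves", "payload": {"targets": [[-0.36, [0, 0, 0], [0, 0, 0]], [-0.36, [0, 0, 0], [0, 0, 0]], [-0.36, [0, 0, -0.5], [0, 0, 0]], [-0.36, [0, 0, -1], [0, 0, 0]], [0, [0, 0, -1], [0, 0, 0]], [1, [0, 0, -1], [0, 0, 0]], [1, [0, 0, -0.5], [0, 0, 0]], [1, [0, 0, 0], [0, 0, 0]]]}}

```text
t: 6.7
ee_pos: [375.7, 319.5, 272.1]
orientation: [1.338, 2.841, 0.004]
ft_force: [-1.2, -0.9, -0.6]
width: 64.9
grasp_force: 0.0
```

```bash
cat >> h.py <<'E'
def rects(label,cam,z,K,V,n=4,smin=.2):
    out=[]
    for m in ctrl.masks_of(label,cam)[:n]:
        if m['score']<smin: continue
        cs,_=cv2.findContours(np.array(m['region']).astype(np.uint8),cv2.RETR_EXTERNAL,cv2.CHAIN_APPROX_NONE)
        if not cs: continue
        c=max(cs,key=cv2.contourArea)[:,0]
        w=np.array([back(p,z,K,V)[:2] for p in c],np.float32)
        r=cv2.minAreaRect(w); b=cv2.boxPoints(r); e=[b[1]-b[0],b[2]-b[1]]; e=max(e,key=np.linalg.norm)
        out.append((round(m['score'],2),np.round(r[0],1).tolist(),np.round(sorted(r[1]),1).tolist(),round(float(np.degrees(np.arctan2(e[1],e[0]))%180),1),list(m['bbox'])))
    return out
E
python3 - <<'E'
from h import *
for c in('scene','side'):
    im,K,V=snap(c,c+'3.png')
    for r in rects('flat1',c,20,K,V): print(c,r)
    print('tins',[(round(d['score'],2),back(d['xy'],0,K,V)[:2].round().tolist()) for d in ctrl.pinpoint('tin1',c)])
p,r=tool(); print(p,r.as_matrix().round(3),ctrl.get_obs()['qpos'].round(2))
E
```

```text
scene (0.93, [664.0, -64.3], [65.5, 109.3], 86.7, [312.8, 209.3, 346.4, 238.9])
scene (0.56, [657.1, -273.1], [65.3, 110.9], 104.9, [270.7, 253.1, 301.9, 289.0])
tins [(0.88, [521.0, -13.0]), (0.87, [654.0, 154.0]), (0.83, [522.0, 143.0]), (0.57, [499.0, -373.0])]
side (0.78, [652.1, -271.0], [66.3, 110.9], 103.6, [343.3, 265.8, 379.4, 295.8])
side (0.61, [661.8, -61.8], [63.6, 120.7], 86.0, [325.0, 216.5, 351.6, 242.6])
tins [(0.86, [506.0, -358.0]), (0.82, [499.0, 2.0]), (0.65, [522.0, 127.0]), (0.55, [646.0, 148.0])]
[374.5951881  318.69918441 269.16520248] [[-0.637  0.771 -0.002]
 [ 0.771  0.637 -0.002]
 [-0.    -0.003 -1.   ]] [ 0.68  0.17  1.87 -0.    1.1  -0.01]
```

Call:
{"api": "apply_moves", "payload": {"targets": [[1, [-0.956, -0.043, 0.14], [0, 0, 0]], [1, [-0.956, -0.043, 0.14], [0, 0, 0]], [1, [-0.956, -0.043, 0.14], [0, 0, 0]], [1, [-0.956, -0.043, 0.14], [0, 0, 0]], [1, [-0.956, -0.043, 0.14], [0, 0, 0]], [1, [-0.956, -0.043, 0.14], [0, 0, 0]], [1, [-0.956, -0.043, 0.14], [0, 0, 0]], [1, [-0.956, -0.043, 0.14], [0, 0, 0]]]}}

```text
t: 8.0
ee_pos: [606.0, 12.1, 213.2]
orientation: [-1.338, -2.841, 0.001]
ft_force: [-0.2, 0.7, 0.6]
width: 87.6
grasp_force: 0.0
```

Call:
{"api": "apply_moves", "payload": {"targets": [[1, [-0.956, -0.043, 0.14], [0, 0, 0]], [1, [-0.956, -0.043, 0.14], [0, 0, 0]], [1, [0, 0, 0], [0, 0, 0.097]], [1, [0, 0, 0], [0, 0, 0.097]], [1, [0, 0, 0], [0, 0, 0.097]], [1, [0, 0, 0], [0, 0, 0.097]], [1, [0, 0, 0], [0, 0, 0.097]], [1, [0, 0, 0], [0, 0, 0]]]}}

```text
t: 9.0
ee_pos: [662.7, -62.8, 199.5]
orientation: [-2.297, -2.142, 0.002]
ft_force: [0.9, -0.3, 1.0]
width: 87.9
grasp_force: 0.0
```

```bash
python3 - <<'E'
from h import *
im,K,V=snap('wrist','wrist4.png'); R_=rects('flat1','wrist',22,K,V); print(R_)
for d in ctrl.pinpoint('flat1','wrist'): print(d, back(d['xy'],0,K,V))
x=R_[0][1]; goto([x[0],x[1],8],R_[0][3]-90)
E
```

```text
[(0.6, [655.1, -252.9], [53.2, 77.1], 176.2, [293.6, 315.9, 347.9, 353.2]), (0.34, [657.0, 117.5], [16.8, 64.0], 176.0, [265.7, 3.2, 332.1, 20.6])]
{'xy': [321.1, 329.6], 'score': 0.87} [ 655.56597378 -263.78434701    0.        ]
{'xy': [318.6, 178.2], 'score': 0.69} [666.22241429 -55.87326934   0.        ]
turn z units 0.999 rows 8.39997732993916
pos [663.  -62.9 200.1] zdir [-0.001  0.    -1.   ]
shift total [-3.803  0.106  3.841] norm 270.3
```

View pics/wrist4.png

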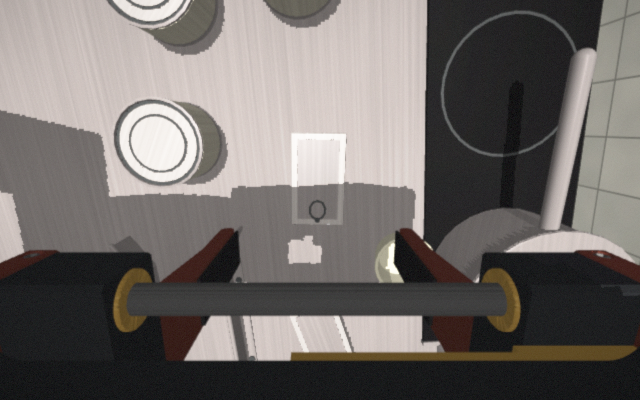

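Flat tin A shows with corners about (293,133), (346,134), (341,224), (291,223); ramekin at (397,262), clear of the finger path.

```bash
python3 - <<'E'
from h import *
im,K,V=snap('wrist')
c=[back(p,22,K,V)[:2] for p in [(293,133),(346,134),(342,224),(291,223)]]; c=np.array(c); print(c.round(1),c.mean(0)); 
d=(c[0]+c[1]-c[2]-c[3]); a=np.degrees(np.arctan2(d[1],d[0])); print(a); m=c.mean(0); goto([m[0],m[1],6],a-90)
# mask off-white refine
E
```

```text
[[ 642.3   -1. ]
 [ 699.7   -6. ]
 [ 690.5 -108.2]
 [ 631.1 -103. ]] [665.90517003 -54.53685292]
84.29004691178453
turn z units 0.02 rows 0.16423452459533033
pos [663.1 -62.9 200.2] zdir [-0.001  0.    -1.   ]
shift total [0.17  0.048 3.885] norm 194.4
```

Call:
{"api": "apply_moves", "payload": {"targets": [[1, [0.17, 0.05, 0.5], [0, 0, 0.02]], [1, [0, 0, 1], [0, 0, 0]], [1, [0, 0, 1], [0, 0, 0]], [1, [0, 0, 0.8], [0, 0, 0]], [1, [0, 0, 0.6], [0, 0, 0]], [1, [0, 0, 0], [0, 0, 0]], [-1, [0, 0, 0], [0, 0, 0]], [-1, [0, 0, 0], [0, 0, 0]]]}}

```text
t: 10.2
ee_pos: [667.1, -54.6, 7.3]
orientation: [2.331, 2.104, 0.002]
ft_force: [1.0, -0.9, -1.0]
width: 70.9
grasp_force: 0.0
```

Call:
{"api": "apply_moves", "payload": {"targets": [[-1, [0, 0, 0], [0, 0, 0]], [-1, [0, 0, 0], [0, 0, 0]]]}}

```text
t: 10.45
ee_pos: [666.3, -54.6, 6.8]
orientation: [2.332, 2.105, 0.0]
ft_force: [-2.6, 0.3, 7.1]
width: 59.8
grasp_force: 30.0
```

Call:
{"api": "apply_moves", "payload": {"targets": [[-1, [0, 0, -0.4], [0, 0, 0]], [-1, [0, 0, -0.8], [0, 0, 0]], [-1, [0, 0, -1], [0, 0, 0]], [-1, [0, 0, -1], [0, 0, 0]], [-1, [0, 0, -0.7], [0, 0, 0]], [-1, [0.4, -0.2, 0], [0, 0, 0]], [-1, [0.87, -0.41, 0], [0, 0, 0]], [-1, [0.87, -0.41, 0], [0, 0, 0]]]}}

```text
t: 11.45
ee_pos: [624.3, 58.8, 199.3]
orientation: [-2.332, -2.103, 0.003]
ft_force: [0.3, 0.2, -2.0]
width: 59.6
grasp_force: 30.0
```

Call:
{"api": "apply_moves", "payload": {"targets": [[-1, [0.87, -0.41, 0], [0, 0, 0]], [-1, [0.87, -0.41, 0], [0, 0, 0]], [-1, [0.87, -0.41, 0], [0, 0, 0]], [-1, [0.87, -0.41, 0], [0, 0, 0]], [-1, [0.87, -0.41, 0], [0, 0, 0]], [-1, [0.87, -0.41, 0], [0, 0, 0]], [-1, [0.51, -0.24, 0], [0, 0, 0]], [-1, [0, 0, 0], [0, 0, 0]]]}}

```text
t: 12.45
ee_pos: [518.9, 357.6, 199.2]
orientation: [-2.328, -2.108, 0.004]
ft_force: [-1.1, -0.5, -2.3]
width: 60.2
grasp_force: 3.0
```

Call:
{"api": "apply_moves", "payload": {"targets": [[-1, [0, 0, 0], [0, 0, 0.0992]], [-1, [0, 0, 0], [0, 0, 0.0992]], [-1, [0, 0, 0], [0, 0, 0.0992]], [-1, [0, 0, 0], [0, 0, 0.0992]], [-1, [0, 0, 0], [0, 0, 0.0992]], [-1, [0, 0, 0], [0, 0, 0]]]}}

```text
t: 13.2
ee_pos: [520.9, 354.8, 199.8]
orientation: [2.956, 1.062, -0.003]
ft_force: [-0.1, -0.7, -1.9]
width: 60.0
grasp_force: 30.0
```

```bash
python3 - <<'E'
from h import *
im,K,V=snap('wrist','wrist5.png'); goto([521.6,355.7,25],-50.5); print(rects('flat1','wrist',200,K,V),ctrl.get_obs()['width'])
E
```

```text
turn z units 0.002 rows 0.012909426838088503
pos [521.  355.  199.9] zdir [-0.001 -0.001 -1.   ]
shift total [ 0.024 -0.004  3.499] norm 175.0
[(0.97, [532.0, 364.0], [67.4, 73.6], 40.3, [252.6, 159.8, 382.7, 344.5])] 59.57235164152985
```

View pics/wrist5.png

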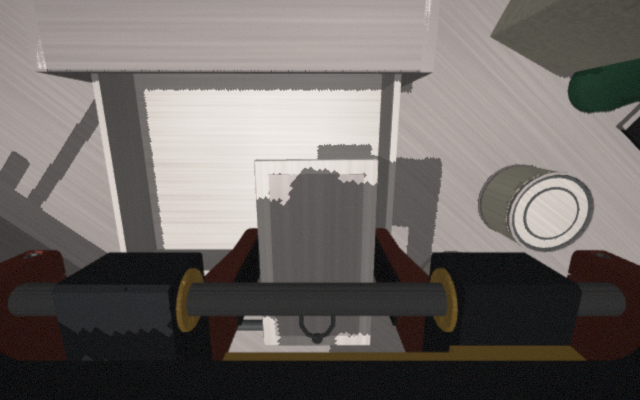

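The tin is held level over the right half of the drawer (drawer floor 145–380 × 90–245); grip recovered from a short slackening.

Call:
{"api": "apply_moves", "payload": {"targets": [[-1, [0, 0, 0.7], [0, 0, 0]], [-1, [0, 0, 0.9], [0, 0, 0]], [-1, [0, 0, 0.9], [0, 0, 0]], [-1, [0, 0, 0.6], [0, 0, 0]], [-1, [0, 0, 0.38], [0, 0, 0]], [-1, [0, 0, 0], [0, 0, 0]], [0.7, [0, 0, 0], [0, 0, 0]], [0.7, [0, 0, 0], [0, 0, 0]]]}}

```text
t: 14.3
ee_pos: [522.6, 356.6, 28.4]
orientation: [-2.956, -1.061, -0.004]
ft_force: [-1.1, 0.5, -0.4]
width: 73.6
grasp_force: 0.0
```

Call:
{"api": "apply_moves", "payload": {"targets": [[0.7, [0, 0, 0], [0, 0, 0]], [0.7, [0, 0, -0.5], [0, 0, 0]], [0.7, [0, 0, -1], [0, 0, 0]], [0.7, [0, 0, -1], [0, 0, 0]], [1, [0, 0, -1], [0, 0, 0]], [1, [0, 0, 0], [0, 0, 0]]]}}

```text
t: 15.05
ee_pos: [523.9, 357.5, 207.0]
orientation: [-2.955, -1.061, -0.014]
ft_force: [0.4, -0.3, -0.1]
width: 87.1
grasp_force: 0.0
```

```bash
python3 - <<'E'
from h import *
im,K,V=snap('wrist'); r=rects('flat1','wrist',38,K,V); print(r)
c=np.array(r[0][1])-[376,320]; print('handle frame',c@[.772,.636],c@[-.636,.772])
for c in('scene','side'):
    _,K,V=snap(c); print([x for x in rects('flat1',c,20,K,V)])
goto([655,-272,200],14)
E
```

```text
[(0.65, [522.0, 356.3], [61.4, 103.9], 39.5, [289.1, 145.2, 347.0, 235.8])]
handle frame 135.7988 -64.83239999999998
[(0.75, [505.4, -290.5], [135.2, 357.5], 90.2, [189.0, 195.6, 295.8, 301.2]), (0.7, [658.1, -272.7], [65.9, 110.6], 104.9, [270.7, 253.5, 304.6, 286.5])]
[(0.65, [541.3, 383.6], [67.2, 68.1], 130.7, [255.2, 155.5, 274.0, 170.9]), (0.6, [654.2, -271.2], [68.3, 111.1], 102.9, [344.1, 262.7, 381.3, 294.8])]
turn z units -0.717 rows 6.028939142284173
pos [520.7 355.3 200. ] zdir [-0.002 -0.002 -1.   ]
shift total [-5.907 11.391  0.013] norm 641.6
```

Call:
{"api": "apply_moves", "payload": {"targets": [[1, [-0.454, 0.876, 0], [0, 0, 0]], [1, [-0.454, 0.876, 0], [0, 0, 0]], [1, [-0.454, 0.876, 0], [0, 0, 0]], [1, [-0.454, 0.876, 0], [0, 0, 0]], [1, [-0.454, 0.876, 0], [0, 0, 0]], [1, [-0.454, 0.876, 0], [0, 0, 0]], [1, [-0.454, 0.876, 0], [0, 0, 0]], [1, [-0.454, 0.876, 0], [0, 0, 0]]]}}

```text
t: 16.35
ee_pos: [603.8, -31.6, 200.4]
orientation: [-2.956, -1.061, 0.003]
ft_force: [0.6, 0.1, -0.3]
width: 88.1
grasp_force: 0.0
```

Call:
{"api": "apply_moves", "payload": {"targets": [[1, [-0.454, 0.876, 0], [0, 0, 0]], [1, [-0.454, 0.876, 0], [0, 0, 0]], [1, [-0.454, 0.876, 0], [0, 0, 0]], [1, [-0.454, 0.876, 0], [0, 0, 0]], [1, [-0.454, 0.876, 0], [0, 0, 0]], [1, [0, 0, 0], [0, 0, -0.102]], [1, [0, 0, 0], [0, 0, -0.102]], [1, [0, 0, 0], [0, 0, -0.102]]]}}

```text
t: 17.35
ee_pos: [655.2, -271.3, 199.8]
orientation: [-2.613, -1.74, 0.002]
ft_force: [-0.0, 0.0, -0.3]
width: 88.0
grasp_force: 0.0
```

Call:
{"api": "apply_moves", "payload": {"targets": [[1, [0, 0, 0], [0, 0, -0.102]], [1, [0, 0, 0], [0, 0, -0.102]], [1, [0, 0, 0], [0, 0, -0.102]], [1, [0, 0, 0], [0, 0, -0.105]], [1, [0, 0, 0], [0, 0, 0]]]}}

```text
t: 17.98
ee_pos: [655.4, -271.0, 200.2]
orientation: [-1.934, -2.473, 0.001]
ft_force: [0.6, 0.5, 0.1]
width: 87.7
grasp_force: 0.0
```

```bash
python3 - <<'E'
from h import *
im,K,V=snap('wrist','wrist6.png'); goto([656,-272,6],14)
print(rects('flat1','wrist',22,K,V),[(d['score'],back(d['xy'],0,K,V)) for d in ctrl.pinpoint('flat1','wrist')])
print([(d['score'],back(d['xy'],0,K,V).round()) for d in ctrl.pinpoint('tin1','wrist')])
E
```

```text
turn z units -0.002 rows 0.016659283493929092
pos [ 655.5 -271.   200.4] zdir [-0.002  0.001 -1.   ]
shift total [-0.026  0.012  3.889] norm 194.4
[(0.88, [658.4, -264.5], [61.5, 103.0], 104.0, [294.9, 132.6, 342.9, 227.6])] [(0.69, array([ 658.75863945, -265.26276905,    0.        ]))]
[(0.62, array([ 502., -364.,    0.]))]
```

View pics/wrist6.png

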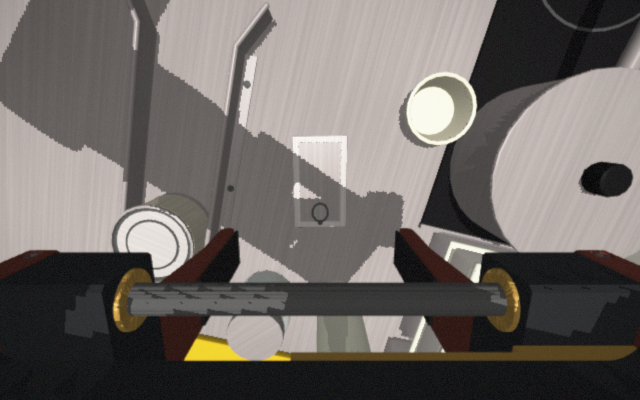

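Flat tin B at (294–346, 136–226); the lane rails run from (135,10)/(265,10) down; ramekin (440,108) and jar (255,320) are clear.

Call:
{"api": "apply_moves", "payload": {"targets": [[1, [0.11, 0.09, 0.5], [0, 0, 0]], [1, [0, 0, 1], [0, 0, 0]], [1, [0, 0, 1], [0, 0, 0]], [1, [0, 0, 0.8], [0, 0, 0]], [1, [0, 0, 0.58], [0, 0, 0]], [1, [0, 0, 0], [0, 0, 0]], [-1, [0, 0, 0], [0, 0, 0]], [-1, [0, 0, 0], [0, 0, 0]]]}}

```text
t: 19.18
ee_pos: [660.1, -265.3, 9.6]
orientation: [1.932, 2.473, 0.001]
ft_force: [0.1, -0.2, 0.6]
width: 71.1
grasp_force: 0.0
```

Call:
{"api": "apply_moves", "payload": {"targets": [[-1, [0, 0, 0], [0, 0, 0]], [-1, [0, 0, 0], [0, 0, 0]], [-1, [0, 0, -0.4], [0, 0, 0]], [-1, [0, 0, -0.8], [0, 0, 0]], [-1, [0, 0, -1], [0, 0, 0]], [-1, [0, 0, -1], [0, 0, 0]], [-1, [0, 0, -0.7], [0, 0, 0]], [-1, [0, 0, 0], [0, 0, 0]]]}}

```text
t: 20.18
ee_pos: [660.9, -265.5, 207.5]
orientation: [1.929, 2.47, 0.003]
ft_force: [0.1, -0.3, -1.0]
width: 59.8
grasp_force: 30.0
```

```bash
python3 - <<'E'
from h import *
print(ctrl.get_obs()['width']);goto([438.9,456.1,200],-50.5)
E
```

```text
59.76262313006395
turn z units 0.717 rows 6.029655659833069
pos [ 660.9 -265.5  207.5] zdir [ 0.007 -0.003 -1.   ]
shift total [15.079 -0.812  0.077] norm 755.0
```

Call:
{"api": "apply_moves", "payload": {"targets": [[-1, [0.5, -0.03, 0], [0, 0, 0]], [-1, [0.94, -0.05, 0], [0, 0, 0]], [-1, [0.94, -0.05, 0], [0, 0, 0]], [-1, [0.94, -0.05, 0], [0, 0, 0]], [-1, [0.94, -0.05, 0], [0, 0, 0]], [-1, [0.94, -0.05, 0], [0, 0, 0]], [-1, [0.94, -0.05, 0], [0, 0, 0]], [-1, [0.94, -0.05, 0], [0, 0, 0]]]}}

```text
t: 21.18
ee_pos: [553.1, 75.4, 201.4]
orientation: [-1.933, -2.474, 0.002]
ft_force: [-0.2, -0.2, -1.5]
width: 59.8
grasp_force: 30.0
```

Call:
{"api": "apply_moves", "payload": {"targets": [[-1, [0.94, -0.05, 0], [0, 0, 0]], [-1, [0.94, -0.05, 0], [0, 0, 0]], [-1, [0.94, -0.05, 0], [0, 0, 0]], [-1, [0.94, -0.05, 0], [0, 0, 0]], [-1, [0.94, -0.05, 0], [0, 0, 0]], [-1, [0.94, -0.05, 0], [0, 0, 0]], [-1, [0.94, -0.05, 0], [0, 0, 0]], [-1, [0.94, -0.05, 0], [0, 0, 0]]]}}

```text
t: 22.18
ee_pos: [442.8, 434.8, 201.2]
orientation: [-1.933, -2.476, 0.004]
ft_force: [0.0, 0.2, -1.1]
width: 59.6
grasp_force: 30.0
```

Call:
{"api": "apply_moves", "payload": {"targets": [[-1, [0.48, -0.03, 0], [0, 0, 0]], [-1, [0, 0, 0], [0, 0, 0.102]], [-1, [0, 0, 0], [0, 0, 0.102]], [-1, [0, 0, 0], [0, 0, 0.102]], [-1, [0, 0, 0], [0, 0, 0.102]], [-1, [0, 0, 0], [0, 0, 0.102]], [-1, [0, 0, 0], [0, 0, 0.102]], [-1, [0, 0, 0], [0, 0, 0.105]]]}}

```text
t: 23.18
ee_pos: [436.8, 455.8, 201.6]
orientation: [2.959, 1.052, -0.003]
ft_force: [-0.1, 0.7, -1.8]
width: 60.0
grasp_force: 30.0
```

```bash
python3 - <<'E'
from h import *
im,K,V=snap('wrist'); print(ctrl.get_obs()['width'],[(d['score'],back(d['xy'],84,K,V).round()) for d in ctrl.pinpoint('drawer_handle','wrist')],rects('flat1','wrist',200,K,V), rects('flat1','wrist',38,K,V));goto([438.9,456.1,26],-50.5)
E
```

```text
59.67993238109637 [(0.69, array([379., 321.,  84.]))] [(0.75, [448.4, 465.2], [66.9, 75.4], 39.2, [254.4, 153.1, 379.7, 342.4]), (0.6, [505.1, 427.4], [32.2, 52.8], 39.5, [405.2, 139.8, 470.3, 235.9]), (0.53, [491.3, 450.1], [110.2, 154.5], 129.6, [241.5, 71.8, 545.7, 329.3])] [(0.75, [408.0, 432.4], [132.8, 149.7], 39.2, [254.4, 153.1, 379.7, 342.4]), (0.6, [520.6, 357.4], [64.0, 104.7], 39.5, [405.2, 139.8, 470.3, 235.9]), (0.53, [493.3, 402.4], [218.8, 306.7], 129.6, [241.5, 71.8, 545.7, 329.3])]
turn z units 0.002 rows 0.01555609153575316
pos [436.9 456.3 202.1] zdir [-0.001 -0.001 -1.   ]
shift total [0.034 0.028 3.521] norm 176.1
```

Call:
{"api": "apply_moves", "payload": {"targets": [[-1, [0.03, 0.03, 0.7], [0, 0, 0]], [-1, [0, 0, 0.9], [0, 0, 0]], [-1, [0, 0, 0.9], [0, 0, 0]], [-1, [0, 0, 0.6], [0, 0, 0]], [-1, [0, 0, 0.4], [0, 0, 0]], [-1, [0, 0, 0], [0, 0, 0]], [0.7, [0, 0, 0], [0, 0, 0]], [0.7, [0, 0, 0], [0, 0, 0]]]}}

```text
t: 24.38
ee_pos: [439.7, 457.3, 28.9]
orientation: [-2.956, -1.061, -0.003]
ft_force: [0.6, -0.5, -0.1]
width: 73.7
grasp_force: 0.0
```

Call:
{"api": "apply_moves", "payload": {"targets": [[0.7, [0, 0, 0], [0, 0, 0]], [0.7, [0, 0, -0.5], [0, 0, 0]], [0.7, [0, 0, -1], [0, 0, 0]], [0.7, [0, 0, -1], [0, 0, 0]], [0.2, [0, 0, -1], [0, 0, 0]], [-0.36, [0, 0, 0], [0, 0, 0]]]}}

```text
t: 25.12
ee_pos: [441.1, 458.7, 207.9]
orientation: [-2.953, -1.06, -0.013]
ft_force: [-0.6, 0.7, -0.4]
width: 58.5
grasp_force: 0.0
```

```bash
python3 - <<'E'
from h import *
im,K,V=snap('wrist','wrist7.png'); 
for r in rects('flat1','wrist',38,K,V):
  c=np.array(r[1])-[376,320]; print(r,'handle frame',c@[.772,.636],c@[-.636,.772])
print([(d['score'],back(d['xy'],84,K,V).round()) for d in ctrl.pinpoint('drawer_handle','wrist')])
goto([376.5,320,200],39.5)
E
```

```text
(0.66, [439.8, 457.3], [60.0, 103.0], 39.5, [291.5, 141.2, 341.4, 238.4]) handle frame 136.57640000000004 65.4188
(0.64, [520.7, 356.8], [64.9, 103.7], 41.1, [402.6, 148.4, 467.8, 238.1]) handle frame 135.11320000000003 -63.61960000000002
(0.54, [629.6, 186.5], [65.6, 103.5], 53.4, [580.6, 171.3, 640.0, 251.1]) handle frame 110.87320000000003 -264.3516
[(0.81, array([378., 319.,  84.]))]
turn z units 1.0 rows 8.410469405788279
pos [438.6 456.2 202. ] zdir [-0.001 -0.001 -1.   ]
shift total [-2.69   1.313  0.044] norm 149.7
```

Call:
{"api": "apply_moves", "payload": {"targets": [[-1, [-0.85, 0.33, 0], [0, 0, 0]], [-1, [-0.85, 0.33, 0], [0, 0, 0]], [-1, [-0.85, 0.33, 0], [0, 0, 0]], [-1, [-0.84, 0.32, 0], [0, 0, 0]], [-1, [0, 0, 0.8], [0, 0, 0]], [-1, [0, 0, 1], [0, 0, 0]], [-1, [0, 0, 0.8], [0, 0, 0]], [-1, [0, 0, 0], [0, 0, 0]]]}}

```text
t: 26.28
ee_pos: [347.2, 296.1, 69.4]
orientation: [2.954, 1.06, -0.013]
ft_force: [0.8, -0.5, -0.2]
width: 0.3
grasp_force: 0.0
```

Call:
{"api": "apply_moves", "payload": {"targets": [[-1, [0.3, 0, 0], [0, 0, 0]], [-1, [0.3, 0, 0], [0, 0, 0]], [-1, [0.5, 0, 0], [0, 0, 0]], [-1, [0.5, 0, 0], [0, 0, 0]], [-1, [0.5, 0, 0], [0, 0, 0]], [-1, [0.5, 0, 0], [0, 0, 0]], [-1, [0.4, 0, 0], [0, 0, 0]], [-1, [0.3, 0, 0], [0, 0, 0]]]}}

```text
t: 27.28
ee_pos: [479.2, 404.9, 74.2]
orientation: [-2.956, -1.061, -0.004]
ft_force: [-0.8, -0.9, 1.9]
width: 0.5
grasp_force: 0.8
```

```bash
python3 - <<'E'
from h import *
o=ctrl.get_obs(); print(o['ee_pos'],o['ft_force']); c=o['ee_pos'][:2]-np.array([510.5,431]); print(c@[.772,.636],c@[-.636,.772])
E
```

```text
[479.18041147 404.87527638  74.23482095] [-0.81746466 -0.92096108  1.89488544]
-40.79404656713319 -0.24902832908613276
```

Call:
{"api": "apply_moves", "payload": {"targets": [[-1, [0.2, 0, 0], [0, 0, 0]], [-1, [0.15, 0, 0], [0, 0, 0]], [-1, [0.08, 0, 0], [0, 0, 0]], [-1, [0.04, 0, 0], [0, 0, 0]], [-1, [0.04, 0, 0], [0, 0, 0]], [-1, [0, 0, 0], [0, 0, 0]]]}}

```text
t: 28.02
ee_pos: [497.0, 419.6, 72.6]
orientation: [-2.957, -1.061, -0.0]
ft_force: [0.1, 0.2, -0.1]
width: 0.3
grasp_force: 0.1
```

Call:
{"api": "apply_moves", "payload": {"targets": [[-1, [0.04, 0, 0], [0, 0, 0]], [-1, [0, 0, 0], [0, 0, 0]]]}}

```text
t: 28.28
ee_pos: [498.6, 420.9, 72.6]
orientation: [-2.957, -1.061, -0.0]
ft_force: [-0.4, -0.2, 0.0]
width: 0.4
grasp_force: 0.2
```

Call:
{"api": "apply_moves", "payload": {"targets": [[-1, [0.04, 0, 0], [0, 0, 0]], [-1, [0, 0, 0], [0, 0, 0]]]}}

```text
t: 28.52
ee_pos: [500.2, 422.2, 72.7]
orientation: [-2.957, -1.061, -0.0]
ft_force: [-0.1, 0.4, -0.6]
width: 0.7
grasp_force: 0.2
```

Call:
{"api": "apply_moves", "payload": {"targets": [[-1, [0.04, 0, 0], [0, 0, 0]], [-1, [0, 0, 0], [0, 0, 0]]]}}

```text
t: 28.78
ee_pos: [501.8, 423.5, 72.7]
orientation: [-2.957, -1.061, -0.001]
ft_force: [-0.7, 0.0, 0.2]
width: 0.5
grasp_force: 0.1
```

Call:
{"api": "apply_moves", "payload": {"targets": [[-1, [0.04, 0, 0], [0, 0, 0]], [-1, [0, 0, 0], [0, 0, 0]]]}}

```text
t: 29.02
ee_pos: [503.4, 424.8, 72.7]
orientation: [-2.957, -1.061, -0.001]
ft_force: [-0.4, -0.0, -0.9]
width: 0.4
grasp_force: 0.1
```

```bash
python3 - <<'E'
from h import *
im,K,V=snap('wrist','wrist8.png'); print(ctrl.get_obs()['ft_force'],tool()[0],[(d['score'],back(d['xy'],84,K,V).round()) for d in ctrl.pinpoint('drawer_handle','wrist')])
E
```

```text
[ 0.36388748  0.78334067 -0.07111461] [503.36146766 424.78754852  72.68806668] [(0.57, array([519., 435.,  84.]))]
```

View pics/wrist8.png

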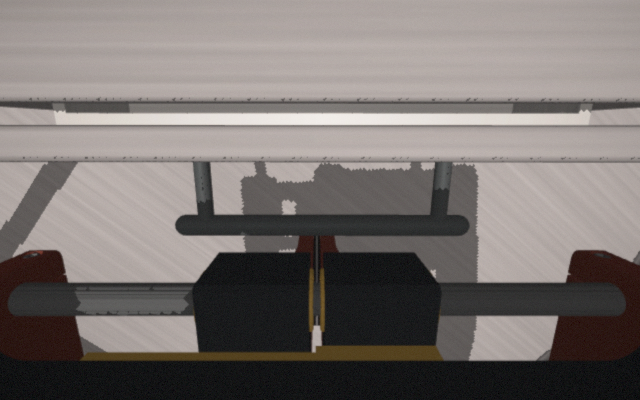

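Handle (row 225) is pushed by the fingers; a strip (row 115) still shows between front panel and unit, so I keep pushing.

Call:
{"api": "apply_moves", "payload": {"targets": [[-1, [0.06, 0, 0], [0, 0, 0]], [-1, [0, 0, 0], [0, 0, 0]]]}}

```text
t: 29.38
ee_pos: [505.8, 426.8, 72.7]
orientation: [-2.957, -1.061, -0.001]
ft_force: [-0.0, -0.0, -0.7]
width: 0.4
grasp_force: 0.0
```

Call:
{"api": "apply_moves", "payload": {"targets": [[-1, [0.06, 0, 0], [0, 0, 0]], [-1, [0, 0, 0], [0, 0, 0]]]}}

```text
t: 29.62
ee_pos: [508.1, 428.7, 72.7]
orientation: [-2.957, -1.061, -0.001]
ft_force: [1.0, 0.2, -0.5]
width: 0.4
grasp_force: 0.0
```

Call:
{"api": "apply_moves", "payload": {"targets": [[-1, [0.06, 0, 0], [0, 0, 0]], [-1, [0, 0, 0], [0, 0, 0]]]}}

```text
t: 29.88
ee_pos: [509.8, 430.1, 72.6]
orientation: [2.957, 1.061, -0.002]
ft_force: [-3.3, -1.9, 2.3]
width: 0.2
grasp_force: 1.6
```

Call:
{"api": "apply_moves", "payload": {"targets": [[-1, [0.06, 0, 0], [0, 0, 0]], [-1, [0, 0, 0], [0, 0, 0]]]}}

```text
t: 30.12
ee_pos: [509.9, 430.2, 72.5]
orientation: [2.955, 1.061, -0.011]
ft_force: [-9.0, -8.7, 10.4]
width: 0.5
grasp_force: 6.6
```

Drawer is at its stop. Back off, and examine the lane in the saved wrist picture.

Call:
{"api": "apply_moves", "payload": {"targets": [[-1, [-0.3, 0, 0], [0, 0, 0]], [-1, [-0.6, 0, 0], [0, 0, 0]], [-1, [0, 0, -1], [0, 0, 0]], [-1, [0, 0, -1], [0, 0, 0]], [-1, [0, 0, -0.6], [0, 0, 0]], [-1, [0, 0, 0], [0, 0, 0]]]}}

```text
t: 30.88
ee_pos: [479.1, 404.8, 205.5]
orientation: [-2.955, -1.061, -0.01]
ft_force: [-0.4, -0.5, -0.2]
width: 0.3
grasp_force: 0.0
```

```bash
python3 - <<'E'
from h import *
im=cv2.imread('pics/wrist6.png')[0:250,80:300]; cv2.imwrite('pics/crop6.png',cv2.resize(im,None,fx=2.4,fy=2.4,interpolation=cv2.INTER_CUBIC))
_,K,V=snap('wrist'); print([(d['score'],back(d['xy'],84,K,V).round()) for d in ctrl.pinpoint('drawer_handle','wrist')])
o=ctrl.get_image('wrist'); he=np.array(o['hand_eye'])
T=np.eye(4);T[:3,:3]=R.from_rotvec([-1.9335,-2.4735,.0015]).as_matrix();T[:3,3]=[655.5,-271,200.3]
V=np.linalg.inv(T@he); np.savez('w6.npz',K=K,V=V)
E
```

```text
[(0.82, array([527., 443.,  84.])), (0.45, array([530., 209.,  84.]))]
```

View pics/crop6.png

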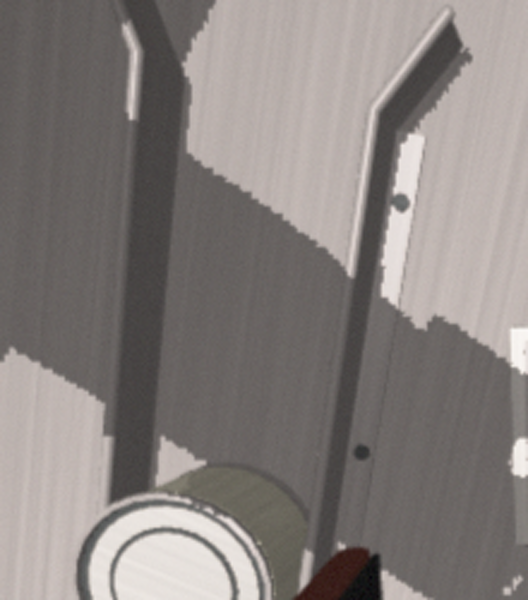

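The crop shows the left rail's inner foot from (186,75) to (157,440), and the right rail's inner top edge from (371,108) to (349,270).

```bash
python3 - <<'E'
from h import *
d=np.load('w6.npz');K,V=d['K'],d['V']
f=lambda c,z:back((80+c[0]/2.4-.3,c[1]/2.4-.3),z,K,V)[:2]
ang=lambda p,q:np.degrees(np.arctan2(*(p-q)[::-1]))
L0=[f((186,75),0),f((157,440),0)];L1=[f((140,55),34),f((110,480),34)];R1=[f((371,108),34),f((349,270),34)];tip=f((447,8),34)
for n,x in(('L0',L0),('L1',L1),('R1',R1)): print(n,np.round(x,1).tolist(),ang(x[0],x[1]))
print('tip',tip)
_,K,V=snap('scene'); 
print('tins sc',[(round(d['score'],2),back(d['xy'],0,K,V)[:2].round().tolist()) for d in ctrl.pinpoint('tin1','scene')])
print('top rect',[(r[0],r[4]) for r in rects('tin1','scene',64,K,V,5)])
_,K,V=snap('side')
print('tins sd',[(round(d['score'],2),back(d['xy'],0,K,V)[:2].round().tolist()) for d in ctrl.pinpoint('tin1','side')])
goto([510,100,200],2)
E
```

```text
L0 [[448.4, -150.4], [454.0, -319.8]] 91.89413786004489
L1 [[447.4, -152.7], [452.4, -333.2]] 91.5713885474561
R1 [[541.5, -149.5], [543.6, -214.5]] 91.91412215393437
tip [ 564.323389   -106.40971414]
tins sc [(0.86, [530.0, 148.0]), (0.65, [511.0, -10.0]), (0.62, [655.0, 145.0]), (0.56, [498.0, -373.0])]
top rect [(0.84, [352.4, 164.7, 382.2, 194.0]), (0.84, [319.9, 151.3, 347.3, 179.0]), (0.77, [206.7, 244.1, 237.8, 281.1]), (0.7, [290.4, 174.3, 315.7, 207.2])]
tins sd [(0.95, [531.0, 135.0]), (0.86, [502.0, 9.0]), (0.65, [499.0, -369.0]), (0.64, [652.0, 141.0])]
turn z units -0.583 rows 4.907907039555326
pos [477.3 403.3 201.4] zdir [-0.002 -0.001 -1.   ]
shift total [-3.352  5.098  0.035] norm 305.1
```

Call:
{"api": "apply_moves", "payload": {"targets": [[0.14, [-0.546, 0.75, 0], [0, 0, 0]], [0.14, [-0.546, 0.75, 0], [0, 0, 0]], [0.14, [-0.546, 0.75, 0], [0, 0, 0]], [0.14, [-0.546, 0.75, 0], [0, 0, 0]], [0.14, [-0.546, 0.75, 0], [0, 0, 0]], [0.14, [-0.546, 0.75, 0], [0, 0, 0]], [0.14, [-0.546, 0.75, 0], [0, 0, 0]], [0.14, [-0.546, 0.75, 0], [0, 0, 0]]]}}

```text
t: 32.28
ee_pos: [499.8, 31.7, 202.4]
orientation: [-2.957, -1.061, 0.0]
ft_force: [0.6, -0.2, -0.6]
width: 49.7
grasp_force: 0.0
```

Call:
{"api": "apply_moves", "payload": {"targets": [[0.14, [-0.546, 0.75, 0], [0, 0, 0]], [0.14, [-0.546, 0.75, 0], [0, 0, 0]], [0.14, [0, 0, 0], [0, 0, -0.097]], [0.14, [0, 0, 0], [0, 0, -0.097]], [0.14, [0, 0, 0], [0, 0, -0.097]], [0.14, [0, 0, 0], [0, 0, -0.097]], [0.14, [0, 0, 0], [0, 0, -0.097]], [0.14, [0, 0, 0], [0, 0, -0.096]]]}}

```text
t: 33.28
ee_pos: [505.3, -59.4, 202.2]
orientation: [-2.181, -2.261, 0.001]
ft_force: [0.4, 0.2, -0.8]
width: 49.7
grasp_force: 0.0
```

```bash
cat >> h.py <<'E'
AX=lambda y: 494.7-(y+150)*.0314   # lane axis x at world y
def tins(cam='wrist',save=None):
    """tin centres from the mask's top disc: fit by pinpoint and by circle hull at z=64"""
    im,K,V=snap(cam,save)
    P=[(round(d['score'],2),back(d['xy'],0,K,V)[:2].round(1).tolist()) for d in ctrl.pinpoint('tin1',cam)]
    M=[]
    for m in ctrl.masks_of('tin1',cam):
        reg=np.array(m['region']).astype(bool)
        ys,xs=np.nonzero(reg)
        if len(xs)<100 or m['score']<.3: continue
        c0=back((xs.mean(),ys.mean()),32,K,V)[:2]
        def sil(c):
            t=np.linspace(0,2*np.pi,40)
            pts=np.array([proj((c[0]+43.5*np.cos(a),c[1]+43.5*np.sin(a),z),K,V) for a in t for z in(0,64)])
            h=cv2.convexHull((pts*8).astype(np.int32)); g=np.zeros((400,640),np.uint8); cv2.fillConvexPoly(g,h,255,cv2.LINE_AA,3); return g/255.
        from scipy.optimize import minimize
        r=minimize(lambda c:np.abs(sil(c)-reg).sum(),c0,method='Nelder-Mead',options=dict(initial_simplex=[c0,c0+[15,0],c0+[0,15]],xatol=.3,fatol=5,maxiter=60))
        M.append((round(m['score'],2),r.x.round(1).tolist(),round(r.fun/reg.sum(),2)))
    print('pin',P);print('fit',M); return im,K,V
E
python3 - <<'E'
from h import *
tins('wrist','wrist9.png'); tins('scene'); tins('side'); goto([510,66,12],1.8)
E
```

```text
pin [(0.72, [516.4, 0.9])]
fit [(0.77, [530.4, 142.1], np.float64(0.02)), (0.76, [514.2, -1.7], np.float64(0.04)), (0.62, [658.8, 160.3], np.float64(0.03))]
pin [(0.7, [525.8, 132.3]), (0.65, [516.4, -13.3]), (0.56, [496.1, -368.1])]
fit [(0.92, [499.5, -370.3], np.float64(0.15)), (0.91, [530.4, 135.0], np.float64(0.16)), (0.78, [513.9, -6.6], np.float64(0.1)), (0.62, [656.9, 152.2], np.float64(0.11))]
pin [(0.98, [651.6, 155.0]), (0.85, [533.1, 142.9]), (0.68, [509.0, -3.4]), (0.68, [544.2, 563.7]), (0.55, [491.3, -358.1])]
fit [(0.94, [656.1, 158.8], np.float64(0.51)), (0.89, [501.4, -363.2], np.float64(0.17)), (0.7, [512.5, -3.8], np.float64(0.11)), (0.69, [529.1, 140.1], np.float64(0.5))]
turn z units -0.001 rows 0.00810021646833574
pos [505.4 -59.4 202.6] zdir [-0. -0. -1.]
shift total [2.504 0.166 3.813] norm 228.2
```

T2 (514,−2), T3 (530,142), T4 (658,160) from silhouette fits. Push T2 first.

Call:
{"api": "apply_moves", "payload": {"targets": [[0.14, [0.9, 0.08, 0], [0, 0, 0]], [0.14, [0.9, 0.08, 0], [0, 0, 0]], [0.14, [0.78, 0.09, 0], [0, 0, 0]], [0.14, [0, 0, 1], [0, 0, 0]], [0.14, [0, 0, 1], [0, 0, 0]], [0.14, [0, 0, 1], [0, 0, 0]], [0.14, [0, 0, 0.8], [0, 0, 0]], [0.14, [0, 0, 0], [0, 0, 0]]]}}

```text
t: 34.72
ee_pos: [511.6, 69.7, 10.3]
orientation: [-2.185, -2.252, 0.007]
ft_force: [-0.0, 0.1, 0.6]
width: 50.1
grasp_force: 0.0
```

Call:
{"api": "apply_moves", "payload": {"targets": [[0.14, [-0.3, 0, 0], [0, 0, 0]], [0.14, [-0.22, 0, 0], [0, 0, 0]], [0.14, [-0.311, -0.083, 0], [0, 0, 0]], [0.14, [-0.311, -0.083, 0], [0, 0, 0]], [0.14, [-0.311, -0.083, 0], [0, 0, 0]], [0.14, [-0.311, -0.083, 0], [0, 0, 0]], [0.14, [-0.311, -0.083, 0], [0, 0, 0]], [0.14, [-0.311, -0.083, 0], [0, 0, 0]]]}}

```text
t: 35.72
ee_pos: [493.9, -51.1, 14.0]
orientation: [2.186, 2.253, 0.004]
ft_force: [1.4, 6.6, 6.4]
width: 50.0
grasp_force: 3.6
```

```bash
python3 - <<'E'
from h import *
tins('scene'); tins('side'); p,_=tool(); print(p,'axis',AX(p[1])); goto([AX(-150),-150,12],1.8)
E
```

```text
pin [(0.92, [490.8, -366.9]), (0.72, [488.5, -101.5]), (0.67, [530.9, 146.2])]
fit [(0.73, [656.4, 152.8], np.float64(0.15)), (0.66, [495.7, -101.9], np.float64(0.13)), (0.61, [531.1, 134.8], np.float64(0.16)), (0.57, [497.0, -369.6], np.float64(0.26)), (0.55, [618.6, -421.3], np.float64(0.57))]
pin [(0.86, [493.0, -98.4]), (0.75, [646.7, 149.6]), (0.7, [491.2, -363.5]), (0.51, [532.6, 141.3])]
fit [(0.69, [493.0, -99.8], np.float64(0.15)), (0.67, [657.1, 154.1], np.float64(0.16)), (0.66, [500.1, -367.4], np.float64(0.15))]
[492.54673034 -50.20490202  12.77872448] axis 491.56643392338145
turn z units -0.0 rows 0.003452346013293706
pos [492.5 -50.2  12.8] zdir [-0. -0. -1.]
shift total [-1.996 -0.018  0.016] norm 99.8
```

Call:
{"api": "apply_moves", "payload": {"targets": [[0.14, [-0.25, -0.02, 0], [0, 0, 0]], [0.14, [-0.3, 0, 0], [0, 0, 0]], [0.14, [-0.3, 0, 0], [0, 0, 0]], [0.14, [-0.3, 0, 0], [0, 0, 0]], [0.14, [-0.3, 0, 0], [0, 0, 0]], [0.14, [-0.3, 0, 0], [0, 0, 0]], [0.14, [-0.2, 0, 0], [0, 0, 0]], [0.14, [-0.1, 0, 0], [0, 0, 0]]]}}

```text
t: 37.02
ee_pos: [494.9, -153.2, 12.6]
orientation: [-2.187, -2.255, 0.0]
ft_force: [0.6, 3.7, 1.4]
width: 50.0
grasp_force: 1.6
```

Call:
{"api": "apply_moves", "payload": {"targets": [[0.14, [0.2, 0, 0], [0, 0, 0]], [0.14, [0, 0, -0.8], [0, 0, 0]], [0.14, [0, 0, -1], [0, 0, 0]], [0.14, [0, 0, -1], [0, 0, 0]], [0.14, [0.9, 0, 0], [0, 0, 0]], [0.14, [0.9, 0, 0], [0, 0, 0]], [0.14, [0.9, 0, 0], [0, 0, 0]], [0.14, [0, 0, 0], [0, 0, 0]]]}}

```text
t: 38.02
ee_pos: [489.8, -4.7, 152.7]
orientation: [-2.181, -2.261, 0.0]
ft_force: [-0.1, 0.4, -0.3]
width: 49.9
grasp_force: 0.0
```

```bash
python3 - <<'E'
from h import *
tins('wrist'); tins('scene'); goto([530,215,12],1.8)
E
```

```text
pin [(0.97, [528.9, 141.1]), (0.93, [661.1, 159.1]), (0.73, [502.3, -197.2])]
fit [(0.95, [531.0, 142.2], np.float64(0.02)), (0.94, [497.5, -200.7], np.float64(2.09)), (0.76, [659.0, 160.0], np.float64(0.02))]
pin [(0.72, [654.2, 135.5]), (0.72, [517.4, 145.4]), (0.6, [498.2, -207.0]), (0.57, [500.7, -377.4])]
fit [(0.76, [494.1, -204.7], np.float64(0.16)), (0.69, [499.8, -367.2], np.float64(0.16)), (0.66, [530.0, 134.8], np.float64(0.13)), (0.58, [658.3, 151.4], np.float64(0.15)), (0.34, [558.5, -246.5], np.float64(1.12))]
turn z units -0.001 rows 0.008620506255990104
pos [490.5  -8.4 152.6] zdir [-0. -0. -1.]
shift total [4.443 0.923 2.812] norm 266.9
```

Call:
{"api": "apply_moves", "payload": {"targets": [[0.14, [0.87, 0.19, 0], [0, 0, 0]], [0.14, [0.87, 0.19, 0], [0, 0, 0]], [0.14, [0.87, 0.19, 0], [0, 0, 0]], [0.14, [0.87, 0.19, 0], [0, 0, 0]], [0.14, [0.87, 0.19, 0], [0, 0, 0]], [0.14, [0, 0, 0.95], [0, 0, 0]], [0.14, [0, 0, 0.95], [0, 0, 0]], [0.14, [0, 0, 0.9], [0, 0, 0]]]}}

```text
t: 39.33
ee_pos: [531.5, 210.5, 11.2]
orientation: [2.188, 2.254, 0.0]
ft_force: [-0.1, 0.5, 0.3]
width: 50.5
grasp_force: 0.0
```

Call:
{"api": "apply_moves", "payload": {"targets": [[0.14, [-0.2, 0, 0], [0, 0, 0]], [0.14, [-0.25, 0, 0], [0, 0, 0]], [0.14, [-0.36, -0.07, 0], [0, 0, 0]], [0.14, [-0.36, -0.07, 0], [0, 0, 0]], [0.14, [-0.36, -0.07, 0], [0, 0, 0]], [0.14, [-0.36, -0.07, 0], [0, 0, 0]], [0.14, [-0.36, -0.07, 0], [0, 0, 0]], [0.14, [-0.36, -0.07, 0], [0, 0, 0]]]}}

```text
t: 40.33
ee_pos: [515.7, 79.5, 14.2]
orientation: [2.186, 2.254, 0.006]
ft_force: [1.7, 6.5, 3.6]
width: 50.4
grasp_force: 3.4
```

```bash
python3 - <<'E'
from h import *
tins('scene'); tins('side'); goto([AX(-50),-50,12],1.8)
E
```

```text
pin [(0.93, [496.4, -367.0]), (0.7, [649.5, 142.5]), (0.58, [488.5, -204.2]), (0.58, [478.5, 526.3]), (0.57, [508.3, 29.8])]
fit [(0.98, [656.6, 151.8], np.float64(0.13)), (0.96, [496.2, -205.1], np.float64(0.14)), (0.92, [516.1, 29.8], np.float64(0.21)), (0.64, [499.8, -370.9], np.float64(0.13))]
pin [(0.93, [655.6, 162.1]), (0.84, [494.5, -206.0]), (0.81, [511.0, 22.7]), (0.59, [501.1, -359.5])]
fit [(0.93, [515.6, 35.7], np.float64(0.21)), (0.84, [659.9, 157.4], np.float64(0.53)), (0.77, [500.7, -364.2], np.float64(0.13)), (0.67, [495.7, -199.1], np.float64(0.16))]
turn z units -0.0 rows 0.002618637710345283
pos [514.1  80.   12.8] zdir [-0. -0. -1.]
shift total [-2.586 -0.531  0.017] norm 132.0
```

Call:
{"api": "apply_moves", "payload": {"targets": [[0.14, [-0.323, -0.066, 0], [0, 0, 0]], [0.14, [-0.323, -0.066, 0], [0, 0, 0]], [0.14, [-0.323, -0.066, 0], [0, 0, 0]], [0.14, [-0.323, -0.066, 0], [0, 0, 0]], [0.14, [-0.323, -0.066, 0], [0, 0, 0]], [0.14, [-0.323, -0.066, 0], [0, 0, 0]], [0.14, [-0.323, -0.066, 0], [0, 0, 0]], [0.14, [-0.323, -0.066, 0], [0, 0, 0]]]}}

```text
t: 41.62
ee_pos: [491.4, -51.0, 12.8]
orientation: [-2.187, -2.255, 0.0]
ft_force: [1.4, 5.6, 3.0]
width: 49.8
grasp_force: 2.5
```

Call:
{"api": "apply_moves", "payload": {"targets": [[0.14, [-0.3, 0, 0], [0, 0, 0]], [0.14, [-0.3, 0, 0], [0, 0, 0]], [0.14, [-0.3, 0, 0], [0, 0, 0]], [0.14, [-0.3, 0, 0], [0, 0, 0]], [0.14, [-0.3, 0, 0], [0, 0, 0]], [0.14, [-0.3, 0, 0], [0, 0, 0]], [0.14, [-0.2, 0, 0], [0, 0, 0]], [0.14, [0, 0, 0], [0, 0, 0]]]}}

```text
t: 42.62
ee_pos: [493.3, -150.6, 12.5]
orientation: [-2.187, -2.253, 0.002]
ft_force: [-1.8, 2.0, 2.3]
width: 50.2
grasp_force: 1.6
```

```bash
python3 - <<'E'
from h import *
tins('scene'); tins('side','side10.png'); print(ctrl.get_obs()['ft_force']); goto([AX(-188),-188,12],1.8)
E
```

```text
pin [(0.88, [503.3, -286.0]), (0.85, [476.2, -197.2]), (0.63, [656.3, 147.7])]
fit [(0.79, [498.1, -286.7], np.float64(0.28)), (0.71, [498.4, -375.7], np.float64(0.22)), (0.62, [658.0, 151.1], np.float64(0.09)), (0.55, [493.8, -203.1], np.float64(0.24))]
pin [(0.68, [654.2, 146.2]), (0.68, [492.9, -289.4]), (0.66, [480.6, -206.3]), (0.65, [493.3, -364.3])]
fit [(0.76, [498.6, -279.4], np.float64(0.43)), (0.71, [501.1, -368.8], np.float64(0.14)), (0.59, [677.3, 153.5], np.float64(1.64)), (0.58, [493.8, -192.2], np.float64(0.51))]
[-2.57363044  0.2109702  -0.66380555]
turn z units -0.0 rows 0.0029848210311393354
pos [ 494.  -149.9   12.3] zdir [-0.001  0.    -1.   ]
shift total [-0.763  0.014  0.006] norm 38.2
```

Call:
{"api": "apply_moves", "payload": {"targets": [[0.14, [-0.25, 0.01, 0], [0, 0, 0]], [0.14, [-0.25, 0, 0], [0, 0, 0]], [0.14, [-0.2, 0, 0], [0, 0, 0]], [0.14, [-0.06, 0, 0], [0, 0, 0]], [0.14, [0, 0, 0], [0, 0, 0]], [0.14, [0.2, 0, 0], [0, 0, 0]], [0.14, [0, 0, -0.8], [0, 0, 0]], [0.14, [0, 0, -1], [0, 0, 0]]]}}

```text
t: 43.92
ee_pos: [495.8, -177.1, 102.8]
orientation: [-2.185, -2.255, 0.001]
ft_force: [1.1, 0.2, -0.4]
width: 50.1
grasp_force: 0.0
```

```bash
python3 - <<'E'
from h import *
tins('scene'); tins('side'); print(ctrl.get_obs()['ft_force']); goto([690,214,140],-30)
E
```

```text
pin [(0.97, [492.8, -235.3]), (0.89, [502.3, -410.2]), (0.72, [651.7, 151.5])]
fit [(0.94, [500.2, -322.6], np.float64(0.29)), (0.88, [496.3, -236.9], np.float64(0.24)), (0.88, [498.7, -409.3], np.float64(0.28)), (0.61, [657.6, 150.2], np.float64(0.13))]
pin [(0.91, [485.5, -320.0]), (0.85, [495.7, -400.1]), (0.64, [490.5, -238.8]), (0.59, [643.0, 160.8])]
fit [(0.94, [503.1, -402.0], np.float64(0.28)), (0.77, [500.9, -317.2], np.float64(0.39)), (0.76, [496.9, -232.2], np.float64(0.31)), (0.69, [687.1, 157.4], np.float64(4.28))]
[-1.25514258 -0.07430665  0.04170082]
turn z units 0.353 rows 2.971279142901371
pos [ 495.7 -177.3  101.8] zdir [-0.001  0.    -1.   ]
shift total [ 7.701  4.128 -0.765] norm 438.5
```

```bash
python3 - <<'E'
from h import *
_,K,V=snap('scene','scene11.png'); 
for n,px in dict(mill=(405,206),box1=(414,190),box2=(432,150)).items(): print(n,back(px,0,K,V).round())
_,K,V=snap('side')
for n,px in dict(mill=(343,185),box=(330,172)).items(): print(n,back(px,0,K,V).round())
_,K,V=snap('scene'); print(proj((658.8,160,0),K,V),proj((770,155,92),K,V))
im=cv2.imread('pics/scene11.png')[80:260,300:500]; cv2.imwrite('pics/crop11.png',cv2.resize(im,None,fx=3,fy=3,interpolation=cv2.INTER_CUBIC))
E
```

```text
mill [813. 157.   0.]
box1 [802. 235.   0.]
box2 [759. 439.   0.]
mill [792. 168.   0.]
box [777. 260.   0.]
[366.9917049  183.75020614] [397.28132345 182.68431211]
```

View pics/crop11.png

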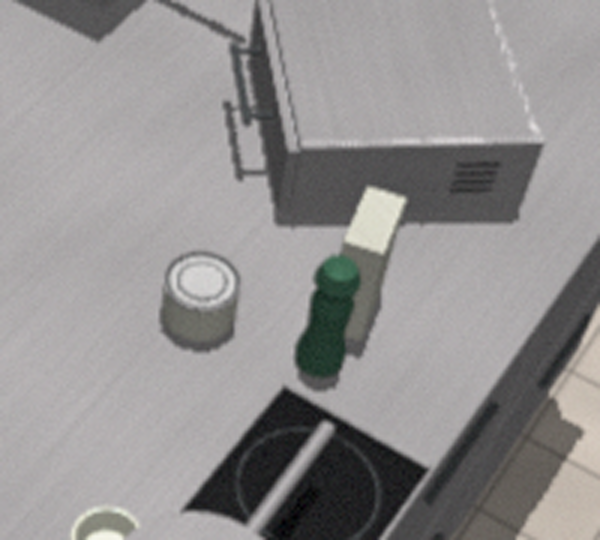

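The drawer front sits flush against the unit; the mill (crop 320,370 → about (800,165)) limits the approach to T4, so I first push it straight toward −y.

Call:
{"api": "apply_moves", "payload": {"targets": [[0.14, [0.897, 0.391, -0.1], [0, 0, 0]], [0.14, [0.897, 0.391, -0.1], [0, 0, 0]], [0.14, [0.897, 0.391, 0], [0, 0, 0]], [0.14, [0.897, 0.391, 0], [0, 0, 0]], [0.14, [0.897, 0.391, 0], [0, 0, 0]], [0.14, [0.897, 0.391, 0], [0, 0, 0]], [0.14, [0.897, 0.391, 0], [0, 0, 0]], [0.14, [0.897, 0.391, 0], [0, 0, 0]]]}}

```text
t: 45.38
ee_pos: [641.4, 187.2, 111.3]
orientation: [-2.186, -2.255, 0.003]
ft_force: [-0.0, -0.2, -1.0]
width: 50.0
grasp_force: 0.0
```

Call:
{"api": "apply_moves", "payload": {"targets": [[0.14, [0.897, 0.391, 0], [0, 0, 0]], [0.14, [0, 0, 0.7], [0, 0, 0]], [0.14, [0, 0, 0.7], [0, 0, 0]], [0.14, [0, 0, 0.6], [0, 0, 0]], [0.14, [0, 0, 0], [0, 0, 0]]]}}

```text
t: 46.0
ee_pos: [656.9, 230.3, 8.8]
orientation: [-2.184, -2.253, 0.01]
ft_force: [-0.3, -0.4, 0.1]
width: 49.9
grasp_force: 0.0
```

Call:
{"api": "apply_moves", "payload": {"targets": [[0.14, [-0.25, 0, 0], [0, 0, 0]], [0.14, [-0.28, 0, 0], [0, 0, 0]], [0.14, [-0.32, -0.05, 0], [0, 0, 0]], [0.14, [-0.32, -0.05, 0], [0, 0, 0]], [0.14, [-0.32, -0.05, 0], [0, 0, 0]], [0.14, [-0.32, -0.05, 0], [0, 0, 0]], [0.14, [-0.32, -0.05, 0], [0, 0, 0]], [0.14, [0, 0, 0], [0, 0, 0]]]}}

```text
t: 47.0
ee_pos: [650.5, 122.5, 13.1]
orientation: [2.188, 2.254, -0.0]
ft_force: [-0.2, -0.9, -0.4]
width: 50.1
grasp_force: 0.0
```

```bash
python3 - <<'E'
from h import *
tins('scene'); tins('side'); print(ctrl.get_obs()['ft_force']); goto([692,126,12],-47)
E
```

```text
pin [(0.89, [489.8, -233.8]), (0.85, [504.2, -325.5]), (0.78, [502.3, -404.8]), (0.55, [646.9, 67.4])]
fit [(0.85, [502.4, -324.9], np.float64(0.3)), (0.73, [652.9, 70.7], np.float64(0.1)), (0.68, [496.9, -237.0], np.float64(0.27)), (0.57, [499.2, -409.3], np.float64(0.23))]
pin [(0.71, [655.5, 66.8]), (0.65, [498.8, -404.2]), (0.56, [490.8, -235.4]), (0.56, [492.0, -329.3])]
fit [(0.91, [502.9, -402.0], np.float64(0.26)), (0.85, [497.3, -228.3], np.float64(0.42)), (0.71, [500.9, -316.4], np.float64(0.34)), (0.67, [649.9, 75.9], np.float64(0.17))]
[ 0.38405123  0.06617521 -0.57298154]
turn z units 0.542 rows 4.561008540893642
pos [650.2 124.5  12.4] zdir [-0.001 -0.    -1.   ]
shift total [0.003 0.837 0.007] norm 41.9
```

Call:
{"api": "apply_moves", "payload": {"targets": [[0.14, [0.2, 0, 0], [0, 0, 0]], [0.14, [0, 0, -0.9], [0, 0, 0]], [0.14, [0, 0, -0.9], [0, 0, 0]], [0.14, [-0.11, 0.58, 0], [0, 0, 0]], [0.14, [-0.12, 0.57, 0], [0, 0, 0]], [0.14, [0, 0, 0], [0, 0, 0.114]], [0.14, [0, 0, 0], [0, 0, 0.114]], [0.14, [0, 0, 0], [0, 0, 0.114]]]}}

```text
t: 48.3
ee_pos: [707.8, 125.6, 102.4]
orientation: [-2.711, -1.587, 0.001]
ft_force: [1.3, 0.1, -0.5]
width: 49.9
grasp_force: 0.0
```

Call:
{"api": "apply_moves", "payload": {"targets": [[0.14, [0, 0, 0], [0, 0, 0.114]], [0.14, [0, 0, 0], [0, 0, 0.114]], [0.14, [0, 0, 0.6], [0, 0, 0]], [0.14, [0, 0, 0.6], [0, 0, 0]], [0.14, [0, 0, 0.6], [0, 0, 0]], [0.14, [0, 0, 0], [0, 0, 0]]]}}

```text
t: 49.05
ee_pos: [705.6, 125.1, 9.9]
orientation: [-2.946, -1.087, 0.008]
ft_force: [0.5, 0.1, -0.9]
width: 49.8
grasp_force: 0.0
```

```bash
python3 - <<'E'
from h import *
tins('scene'); tins('side'); goto([492+45.6*.76,-60+45.6*.649,12],-49.5)
E
```

```text
pin [(0.76, [504.2, -328.1]), (0.67, [648.9, 71.6]), (0.66, [499.9, -246.3]), (0.56, [491.6, -405.0])]
fit [(0.97, [500.7, -409.7], np.float64(0.23)), (0.69, [496.3, -321.8], np.float64(0.3)), (0.62, [495.6, -236.5], np.float64(0.32)), (0.61, [653.2, 68.9], np.float64(0.07))]
pin [(0.74, [501.9, -407.4]), (0.66, [641.0, 63.4]), (0.64, [494.9, -332.6]), (0.62, [491.0, -245.2])]
fit [(0.91, [500.2, -318.7], np.float64(0.32)), (0.84, [496.7, -231.9], np.float64(0.39)), (0.61, [503.0, -403.6], np.float64(0.24)), (0.56, [652.4, 76.4], np.float64(0.17))]
turn z units -0.0 rows 0.0015607813816703056
pos [709.  125.   14.3] zdir [ 0.002  0.    -1.   ]
shift total [-4.791e+00 -4.000e-03  3.700e-02] norm 239.6
```

Call:
{"api": "apply_moves", "payload": {"targets": [[0.14, [-0.25, 0, 0], [0, 0, 0]], [0.14, [-0.25, 0, 0], [0, 0, 0]], [0.14, [-0.32, 0, 0], [0, 0, 0]], [0.14, [-0.32, 0, 0], [0, 0, 0]], [0.14, [-0.32, 0, 0], [0, 0, 0]], [0.14, [-0.32, 0, 0], [0, 0, 0]], [0.14, [-0.32, 0, 0], [0, 0, 0]], [0.14, [-0.32, 0, 0], [0, 0, 0]]]}}

```text
t: 50.35
ee_pos: [615.6, 45.5, 13.0]
orientation: [2.947, 1.087, 0.001]
ft_force: [2.8, 2.4, 1.9]
width: 50.0
grasp_force: 2.0
```

Call:
{"api": "apply_moves", "payload": {"targets": [[0.14, [-0.32, 0, 0], [0, 0, 0]], [0.14, [-0.32, 0, 0], [0, 0, 0]], [0.14, [-0.32, 0, 0], [0, 0, 0]], [0.14, [-0.32, 0, 0], [0, 0, 0]], [0.14, [-0.32, 0, 0], [0, 0, 0]], [0.14, [-0.3, 0, 0], [0, 0, 0]], [0.14, [-0.2, 0, 0], [0, 0, 0]], [0.14, [0, 0, 0], [0, 0, 0]]]}}

```text
t: 51.35
ee_pos: [534.5, -22.8, 12.4]
orientation: [-2.947, -1.086, 0.004]
ft_force: [0.4, -1.4, -0.6]
width: 49.8
grasp_force: 0.2
```

```bash
python3 - <<'E'
from h import *
tins('scene'); tins('side'); print(ctrl.get_obs()['ft_force']); goto([492,20,12],1.8)
E
```

```text
pin [(0.81, [494.3, -48.4]), (0.74, [507.2, -413.5]), (0.73, [490.0, -156.6]), (0.72, [505.2, -244.2]), (0.64, [501.0, -330.5])]
fit [(0.95, [503.6, -409.6], np.float64(0.2)), (0.8, [494.7, -234.4], np.float64(0.33)), (0.67, [498.1, -323.1], np.float64(0.25)), (0.48, [519.2, 504.9], np.float64(0.88))]
pin [(0.92, [496.0, -56.9]), (0.89, [500.8, -232.9]), (0.89, [506.2, -401.5]), (0.82, [495.0, -323.4]), (0.44, [640.0, -420.4])]
fit [(0.82, [496.0, -231.5], np.float64(0.41)), (0.71, [499.5, -54.1], np.float64(0.17)), (0.69, [501.4, -314.4], np.float64(0.33)), (0.62, [504.7, -404.1], np.float64(0.21))]
[ 0.14416627 -0.72400478 -0.58324279]
turn z units -0.57 rows 4.795088417566862
pos [535.5 -21.9  12.3] zdir [-0.001  0.    -1.   ]
shift total [-0.117 -1.202  0.007] norm 60.4
```

Call:
{"api": "apply_moves", "payload": {"targets": [[0.14, [0.3, 0, 0], [0, 0, 0]], [0.14, [0, 0, -0.9], [0, 0, 0]], [0.14, [0, 0, -0.9], [0, 0, 0]], [0.14, [0, 0, 0], [0, 0, -0.114]], [0.14, [0, 0, 0], [0, 0, -0.114]], [0.14, [0, 0, 0], [0, 0, -0.114]], [0.14, [0, 0, 0], [0, 0, -0.114]], [0.14, [0, 0, 0], [0, 0, -0.114]]]}}

```text
t: 52.65
ee_pos: [548.3, -11.6, 102.8]
orientation: [2.179, 2.262, 0.0]
ft_force: [0.2, -0.8, -1.2]
width: 49.9
grasp_force: 0.0
```

Call:
{"api": "apply_moves", "payload": {"targets": [[0.14, [0.32, -0.49, 0], [0, 0, 0]], [0.14, [0.31, -0.49, 0], [0, 0, 0]], [0.14, [0, 0, 0.6], [0, 0, 0]], [0.14, [0, 0, 0.6], [0, 0, 0]], [0.14, [0, 0, 0.6], [0, 0, 0]], [0.14, [0, 0, 0], [0, 0, 0]]]}}

```text
t: 53.4
ee_pos: [496.6, 18.2, 11.1]
orientation: [-2.184, -2.254, 0.004]
ft_force: [0.3, -0.4, 0.3]
width: 50.5
grasp_force: 0.0
```

```bash
python3 - <<'E'
from h import *
tins('scene'); tins('side'); goto([AX(-55),-55,12],1.8)
E
```

```text
pin [(0.77, [513.6, -414.0]), (0.73, [501.0, -320.0]), (0.72, [493.0, -64.2]), (0.62, [498.9, -249.8]), (0.6, [488.1, 509.9])]
fit [(0.95, [501.4, -58.7], np.float64(0.11)), (0.84, [501.9, -323.8], np.float64(0.29)), (0.75, [496.3, -236.0], np.float64(0.27)), (0.64, [502.2, -411.2], np.float64(0.21))]
pin [(0.81, [502.3, -242.6]), (0.79, [498.2, -400.7]), (0.63, [499.2, -56.7])]
fit [(0.94, [503.2, -404.3], np.float64(0.22)), (0.86, [499.3, -225.3], np.float64(0.44)), (0.75, [499.3, -320.3], np.float64(0.24)), (0.56, [499.0, -52.8], np.float64(0.09))]
turn z units -0.0 rows 0.002005625230550263
pos [498.4  17.7  13.8] zdir [ 0.002  0.    -1.   ]
shift total [-1.45  -0.18   0.036] norm 73.1
```

Call:
{"api": "apply_moves", "payload": {"targets": [[0.14, [-0.25, 0, 0], [0, 0, 0]], [0.14, [-0.24, 0, 0], [0, 0, 0]], [0.14, [-0.24, -0.045, 0], [0, 0, 0]], [0.14, [-0.24, -0.045, 0], [0, 0, 0]], [0.14, [-0.24, -0.045, 0], [0, 0, 0]], [0.14, [-0.24, -0.045, 0], [0, 0, 0]], [0.14, [-0.25, 0, 0], [0, 0, 0]], [0.14, [-0.25, 0, 0], [0, 0, 0]]]}}

```text
t: 54.7
ee_pos: [491.2, -80.7, 12.9]
orientation: [-2.187, -2.254, -0.0]
ft_force: [-0.2, 6.1, 4.8]
width: 50.2
grasp_force: 3.2
```

Call:
{"api": "apply_moves", "payload": {"targets": [[0.14, [-0.2, 0, 0], [0, 0, 0]], [0.14, [-0.1, 0, 0], [0, 0, 0]], [0.14, [0, 0, 0], [0, 0, 0]]]}}

```text
t: 55.08
ee_pos: [491.6, -95.9, 12.7]
orientation: [-2.188, -2.255, 0.0]
ft_force: [-0.5, 0.2, 0.8]
width: 49.9
grasp_force: 0.2
```

```bash
python3 - <<'E'
from h import *
tins('scene'); tins('side'); print(ctrl.get_obs()['ft_force']); goto([AX(-104),-104,12],1.8)
E
```

```text
pin [(0.98, [496.9, -237.9]), (0.81, [503.2, -332.8]), (0.76, [502.5, -415.4]), (0.61, [488.4, -150.4])]
fit [(0.86, [495.9, -236.3], np.float64(0.26)), (0.8, [493.8, -144.4], np.float64(0.29)), (0.77, [501.0, -407.6], np.float64(0.32)), (0.72, [498.5, -323.5], np.float64(0.2))]
pin [(0.79, [486.5, -322.2]), (0.76, [496.4, -142.0])]
fit [(0.78, [499.2, -225.4], np.float64(0.51)), (0.78, [502.0, -406.1], np.float64(0.16)), (0.67, [501.0, -317.1], np.float64(0.33)), (0.6, [493.4, -135.2], np.float64(0.42))]
[-0.31350894 -0.15525168  1.33599835]
turn z units -0.0 rows 0.0014689609445513291
pos [491.9 -95.1  12.6] zdir [-0. -0. -1.]
shift total [-0.178  0.022  0.011] norm 9.0
```

Now creep forward until the stop pushes back.

Call:
{"api": "apply_moves", "payload": {"targets": [[0.14, [-0.06, 0.02, 0], [0, 0, 0]], [0.14, [-0.06, 0, 0], [0, 0, 0]], [0.14, [0, 0, 0], [0, 0, 0]]]}}

```text
t: 55.75
ee_pos: [492.8, -100.7, 12.5]
orientation: [-2.186, -2.255, 0.0]
ft_force: [-1.3, 4.9, 0.1]
width: 50.0
grasp_force: 2.3
```

Call:
{"api": "apply_moves", "payload": {"targets": [[0.14, [-0.06, 0, 0], [0, 0, 0]], [0.14, [0, 0, 0], [0, 0, 0]]]}}

```text
t: 56.0
ee_pos: [492.7, -103.2, 12.5]
orientation: [-2.186, -2.254, 0.0]
ft_force: [-0.9, 8.8, 1.5]
width: 50.3
grasp_force: 3.9
```

Call:
{"api": "apply_moves", "payload": {"targets": [[0.14, [-0.06, 0, 0], [0, 0, 0]], [0.14, [0, 0, 0], [0, 0, 0]]]}}

```text
t: 56.25
ee_pos: [492.8, -106.0, 12.5]
orientation: [-2.186, -2.254, 0.0]
ft_force: [-0.9, 10.0, 1.5]
width: 50.2
grasp_force: 4.2
```

Call:
{"api": "apply_moves", "payload": {"targets": [[0.14, [-0.04, 0, 0], [0, 0, 0]], [0.14, [0, 0, 0], [0, 0, 0]]]}}

```text
t: 56.5
ee_pos: [492.7, -107.7, 12.5]
orientation: [-2.185, -2.253, -0.0]
ft_force: [-0.7, 12.6, 1.2]
width: 50.0
grasp_force: 5.3
```

Call:
{"api": "apply_moves", "payload": {"targets": [[0.14, [-0.05, 0, 0], [0, 0, 0]], [0.14, [0, 0, 0], [0, 0, 0]]]}}

```text
t: 56.75
ee_pos: [492.5, -108.1, 12.5]
orientation: [-2.184, -2.252, -0.002]
ft_force: [1.5, 29.1, 4.9]
width: 50.0
grasp_force: 12.2
```

Call:
{"api": "apply_moves", "payload": {"targets": [[0.14, [-0.04, 0, 0], [0, 0, 0]], [0.14, [0, 0, 0], [0, 0, 0]]]}}

```text
t: 57.0
ee_pos: [492.3, -108.4, 12.5]
orientation: [-2.183, -2.251, -0.003]
ft_force: [2.4, 42.9, 6.2]
width: 50.4
grasp_force: 18.2
```

```bash
python3 - <<'E'
from h import *
o=ctrl.get_obs();print(o['ft_force'],o['ee_pos'])
tins('scene'); tins('side'); 
E
```

```text
[ 2.41829831 42.91486933  6.19819092] [ 492.33466074 -108.37146805   12.51704603]
pin [(0.9, [503.2, -244.8]), (0.79, [503.2, -415.3]), (0.62, [491.8, -159.7]), (0.62, [510.9, -337.4])]
fit [(0.81, [500.0, -330.0], np.float64(0.32)), (0.78, [494.9, -244.0], np.float64(0.31)), (0.76, [492.8, -154.3], np.float64(0.27)), (0.69, [495.6, -413.5], np.float64(0.3))]
pin [(0.81, [491.2, -149.0]), (0.81, [491.6, -245.1]), (0.71, [493.8, -404.6]), (0.7, [498.9, -333.4])]
fit [(0.93, [502.6, -325.8], np.float64(0.33)), (0.85, [493.6, -150.0], np.float64(0.48)), (0.79, [503.4, -410.3], np.float64(0.25)), (0.74, [496.4, -238.5], np.float64(0.4))]
```

Call:
{"api": "apply_moves", "payload": {"targets": [[0.14, [0.3, 0, 0], [0, 0, 0]], [0.14, [0.3, 0, 0], [0, 0, 0]], [0.14, [0, 0, -0.9], [0, 0, 0]], [0.14, [0, 0, -0.9], [0, 0, 0]], [0.14, [0, 0, -0.9], [0, 0, 0]], [0.14, [0, 0, -0.9], [0, 0, 0]], [0.14, [0, 0, -0.9], [0, 0, 0]], [0.14, [-0.8, 0, 0], [0, 0, 0]]]}}

```text
t: 58.3
ee_pos: [496.2, -123.3, 241.7]
orientation: [2.179, 2.254, 0.006]
ft_force: [0.1, 0.6, -1.4]
width: 50.0
grasp_force: 0.0
```

Call:
{"api": "apply_moves", "payload": {"targets": [[0.14, [-0.9, 0, 0], [0, 0, 0]], [0.14, [-0.9, 0, 0], [0, 0, 0]], [0.14, [-0.9, 0, 0], [0, 0, 0]], [0.14, [-0.9, 0, 0], [0, 0, 0]], [0.14, [-0.9, 0, 0], [0, 0, 0]], [0.14, [-0.9, 0, 0], [0, 0, 0]], [0.14, [0, 0, 0], [0, 0, 0]], [0.14, [0, 0, 0], [0, 0, 0]]]}}

```text
t: 59.3
ee_pos: [501.8, -392.8, 237.2]
orientation: [-2.187, -2.254, 0.0]
ft_force: [-0.6, -0.0, -0.0]
width: 49.8
grasp_force: 0.0
```

```bash
python3 - <<'E'
from h import *
tins('wrist','wrist12.png'); tins('scene','scene12.png'); print(tool()[0],[AX(y) for y in(-150,-237,-324,-411)])
a=cv2.imread('pics/wrist12.png');b=cv2.imread('pics/scene12.png')[80:320,180:480]
c=np.zeros((600,640,3),np.uint8); c[:300]=cv2.resize(a,None,fx=1,fy=1)[:300]; b=cv2.resize(b,None,fx=1.25,fy=1.25); c[300:,:375]=b; cv2.imwrite('pics/mix12.png',c)
E
```

```text
pin [(0.91, [502.6, -323.7]), (0.77, [499.2, -239.1])]
fit [(0.64, [497.8, -237.2], np.float64(0.05)), (0.59, [504.9, -413.5], np.float64(0.06))]
pin [(0.91, [483.5, -160.5]), (0.89, [499.2, -416.6]), (0.61, [492.4, -241.3]), (0.57, [502.0, -330.2])]
fit [(0.95, [496.1, -243.6], np.float64(0.28)), (0.82, [499.7, -332.4], np.float64(0.32)), (0.81, [493.5, -156.9], np.float64(0.29)), (0.57, [496.4, -411.5], np.float64(0.34))]
[ 502.52407399 -392.53831041  237.93291192] [494.7, 497.4318, 500.1636, 502.8954]
```

View pics/mix12.png

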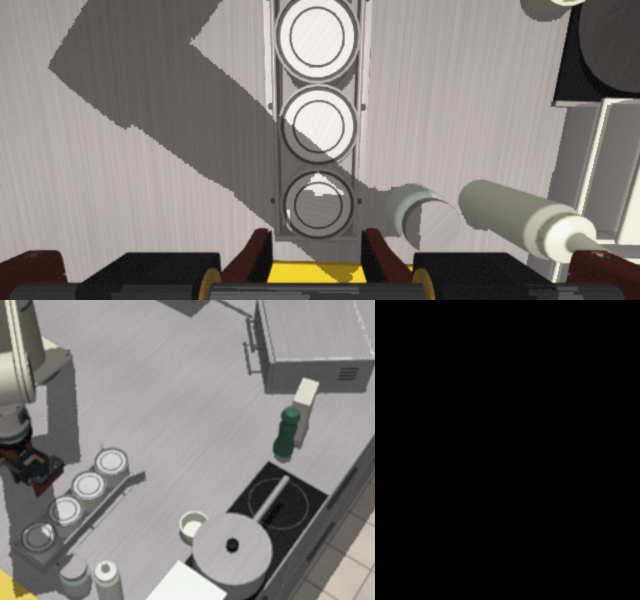

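The four tins are packed in a row against the stop (wrist 317,205 / 317,125 / 317,38, with the fourth showing in the scene view), and the drawer is flush with its unit.

```bash
python3 -c "
from workcell import ctrl
print(ctrl.close_job())"
```

```text
the job is handed in; nothing more can be done
None
```

I handed the job in at about 59 s of the 208 s allowed, with no verdict returned: all four round tins stand packed against the lane's end stop, both fish tins were laid flat in the drawer, the drawer is pushed fully shut, and neither bystander was touched.

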